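# Gauge the turntable sleeves

## Task

Two brass sleeves for the model turntable lie on the layout; try each on the level gauge pin, one at a time, putting each away before trying the next. The one that slides fully home against the grey upright is good: stand it upright in the empty pocket of the wooden block. The one that goes on only as far as the pin's shoulder is undersize: push it up to the shoulder, then put it in the grey tray; leave everything else where it stands.

Things in the scene. Friction and masses are not known exactly. Their poses are not given: they have to be found in the camera images.
- sleeve_a: brass sleeve: straight eight-sided tube, 34 mm across flats, 70 mm long, open at both ends, with a smooth bore right through. Starts lying on one of its flats on the table (axis level, 17 mm up). Origin at its middle, its x axis along the bore. It weighs about 0.2 to 0.5 kg. Looks the same outside as the other; its bore may be the right or the undersize one.
- sleeve_b: brass sleeve: straight eight-sided tube, 34 mm across flats, 70 mm long, open at both ends, with a smooth bore right through. Starts lying on one of its flats on the table (axis level, 17 mm up). Origin at its middle, its x axis along the bore. It weighs about 0.2 to 0.5 kg. Looks the same outside as the other; its bore may be the right or the undersize one.
- gauge: fixed gauge: dark foot 100 x 90 x 12 mm (x from -20 to 80 mm), grey upright 20 mm thick (x from 0), 56 mm wide, 102 mm high, and a level stepped steel pin, 75 mm above the table, sticking out of the upright's front face along -x. Origin on the table below the pin's root; x level, pointing from the pin's tip to its root; z up.
- gauge_seat (a point): the pin's root, on its axis, in the upright's front face; axes as the gauge's. From here the pin is 22 mm thick for 36 mm, then (shoulder) 15 mm thick for 24 mm to its bevelled tip. The good bore is 26 mm, the undersize one 18 mm: it passes only the thin part. A sleeve's middle is 35 mm from here when fully home, 71 mm when stopped by the shoulder.
- block: fixed wooden stock block, 166 x 86 x 20 mm (x from -78 to 88 mm), with one empty square pocket 42 x 42 mm, 8 mm deep, at x = -35 mm; at x = 57 mm a round steel knob 28 mm thick with a small nipple rises 30 mm above the block. Origin at the underside, z up.
- pocket (a point): centre of the floor of the block's empty pocket, 12 mm above the table
- tray: fixed grey tray, open on top, 160 (x) x 130 (y) x 30 mm, walls 4 mm, floor about 4 mm; origin at the centre of its underside, z up
- rest: fixed dark wooden rest, a plain bar 24 mm (x) x 90 mm (y) x 20 mm high, kept clear, between the gauge and the robot: a sleeve laid along its flat top (along y) can be taken again another way, with room for the fingers on both sides. Origin at the centre of its underside.
- loco: bystander, loose, to be left where it is: black model locomotive, 150 x 42 x 68 mm, origin under its middle, x along it
- wagon: bystander, loose, to be left where it is: red open model wagon, 130 x 42 x 46 mm, origin under its middle, x along it
- glue: bystander, loose, to be left where it is: white glue bottle, 32 mm thick, 85 mm high, origin under it
- paint_jar: bystander, loose, to be left where it is: paint jar, 40 mm thick, 50 mm high, origin under it
- wheel: bystander, loose, to be left where it is: dark spare wheel lying flat, 36 mm across, 12 mm high, origin under it
- hut: bystander, loose, to be left where it is: yellow model hut with a grey roof, 60 x 45 x 65 mm, origin under it
- screwdriver: bystander, loose, to be left where it is: screwdriver 170 mm long, lying along its x axis
Things that resemble listed ones, but are neither listed nor needed, are in the scene too. Leave any purple or red look-alike of the sleeve_a alone.

How it is judged:
By the outcome, as a careful person would: the job done as asked, in the order asked, and still so for the second after the job is handed in, with the robot touching nothing.
It also fails if it takes over 72 s, if anything falls off the work surface, if the arm or the gripper's body presses on something with over 40 N, if the wrist force passes 120 N, or if a joint passes its speed limit or range.

## Robot

A 6-joint arm with a two-finger parallel gripper is mounted at the origin on the work surface. World frame = base frame: x ahead of the robot, y to its left, z up, the work surface at z = 0. Lengths are in m, angles in rad, forces in N, time in s.
With the tool pointing down it reaches from about 0.375 to 0.925 m from the base axis. Payload 5.7 kg.
Tool frame: the origin (TCP) lies on the centre line of the jaws, within the pads' length; the fingertips stand 22 mm ahead of it and the grasp point (between the pads) lies 3 mm ahead of it (tcp_to_tips is the distance from the TCP to the fingertips, in m); z points along the fingers, y is the line along which they close (so a half turn about z gives the same grasp; the last joint's range is limited). The gripper opens to 85 mm and grips with 20 to 120 N. Pads are 22 mm wide; open, the fingers measure 114 mm over their backs; the gripper's body (76 mm by 85 mm) begins 54 mm behind the grasp point. The pads swing forward as they close: fully open they stand 13 mm farther back than shut.
Start: joints at [-1.38, 0.359, 1.51, -0, 1.272, -0.115], TCP at [0.181, -0.572, 0.253] pointing down, gripper open.
Joint ranges: [-2.97, 2.97], [-1.01, 2.36], [0.21, 2.38], [-0.96, 4.11], [0.2, 2.71], [-2.98, 2.98]. Speed limits (rad/s): [2.39, 2.39, 3.14, 3.14, 3.14, 3.14].

## Interface

Orientations are given as a rotation vector (axis times angle).
In Python, from rig import get_state, grab_frame, hand_in, tcp_to_tips gives the robot as it stands. The module is installed in compiled form; this text tells all that it offers.
- The arm moves only by the tool move_arm, never from a script. Its argument "deltas" is a list of rows, each a list of 7 numbers: the shift along the tool's x, y, z each as a share of 0.08 m, from -1 to 1, then the turn, a rotation vector about the tool's x, y, z each as a share of 360 degrees, from -1 to 1, then the closure, from 0 (fully open) to 1 (shut). A call has 1 to 5 rows; each row is the pose to reach, as a shift and turn from the pose commanded when the call began, along the tool's axes at that moment, turning the shorter way round; what a row does not reach only later rows make up. A row lasts 1/8 s, in which the tool goes at most 62.5 mm and 10.7 degrees, less where a joint would pass 70% of its speed; a pose out of reach is approached as far as the arm can. A call with a number of a shift or a turn outside -1 to 1 is refused whole. A call with a gripper value outside its range is refused whole. The fingers move at their own pace and stop on an object; the grip force is fixed at half the most. Time passes only in rows, so rows that repeat a pose let the fingers close. It gives the time, the measured TCP pose, the force, the opening and the grip force at its end, in the units of the state.
- get_state(): the state, without advancing time (a new reading comes with each control period).
- grab_frame(name): name is "side" or "top"; returns a dict with "image" (480x640x3 uint8, red, green, blue), "depth" (480x640 float32, m along the optical axis (not along the pixel's ray), 0 where there is no reading), "camera_matrix" (3x3 intrinsics, pixels), "origin" and "orientation" of the camera in the world. Camera axes: x right, y down, z forward; pixel columns grow to the right and rows downward; lengths in m; the calibration is good to about 2 mm. A picture is of the moment at which its call begins.
- hand_in(): hands the job in; it is judged then, once.
The state is a dict: "time_s": time; "joints": joint angles; "qd": joint speeds; "joint_torque": joint torques, N m; "eef_pos": TCP position; "tool_rot": TCP orientation; "ft_force": force on the tool from outside, world axes, zero at the start; "torque": the same for the moment, N m; "width": finger opening in m; "grip_force": force on a finger pad.
Only numpy, scipy, OpenCV 4.12 (cv2) and the standard library are available. Lean on these libraries where they do the work, as an engineer would, in place of code of your own. Each camera call takes 0.05 s, during which the arm holds its last target. There are 200 camera calls.

## Working session

There is one attempt and no reset: what is moved stays moved. The work goes in short steps, Python scripts to look and compute and a tool call to move; the robot and the scene stay as the last step left them, time stands still between calls to the robot, and variables do not carry over. Pictures are saved under pics/ and viewed, at most 10 in all, crops included, and the job is handed in when it is done.

Besides the shell and the picture viewer there is one more tool, called after "Request:" as a command line: name --pt "numbers of a row" for each row, then --argument value for the rest. move_arm: Moves the arm, as the interface text tells. Its arguments: {"type":"object","properties":{"deltas":{"type":"array","items":{"type":"array","items":{"type":"number"}}}},"required":["deltas"]}

```bash
mkdir -p pics
cat > h.py <<'E'
import numpy as np, cv2
from rig import get_state, grab_frame, tcp_to_tips
from scipy.spatial.transform import Rotation as R
def cam(name):
    f=grab_frame(name); o=np.array(f["orientation"],float)
    M=o if o.shape==(3,3) else (R.from_rotvec(o).as_matrix() if o.size==3 else None)
    K=np.array(f["camera_matrix"]); d=f["depth"]; v,u=np.indices(d.shape)
    P=np.stack([(u-K[0,2])/K[0,0]*d,(v-K[1,2])/K[1,1]*d,d],-1)@M.T+np.array(f["origin"])
    P[d==0]=np.nan
    return f["image"],P
def save(img,n,box=None,s=1):
    if box: img=img[box[1]:box[3],box[0]:box[2]]
    cv2.imwrite("pics/"+n,cv2.resize(img,None,fx=s,fy=s,interpolation=cv2.INTER_CUBIC)[...,::-1])
E
python3 - <<'E'
from h import *
s=get_state();print({k:np.round(v,3) for k,v in s.items()},tcp_to_tips)
f=grab_frame("top");print(f["orientation"],f["origin"])
for n in("top","side"):
    i,P=cam(n);save(i,n+"0.png");np.savez(n+"0.npz",i=i,P=P)
E
```

```text
{'time_s': np.float64(0.0), 'joints': array([-1.38 ,  0.359,  1.511,  0.   ,  1.272, -0.115]), 'qd': array([-0.   ,  0.001, -0.001, -0.   ,  0.001,  0.001]), 'joint_torque': array([-2.0000e-03, -5.2763e+01, -2.7863e+01, -1.0000e-03,  1.3000e-02,
       -0.0000e+00]), 'eef_pos': array([ 0.18 , -0.572,  0.252]), 'tool_rot': array([-3.103, -0.478,  0.   ]), 'ft_force': array([ 0.561,  0.778, -0.146]), 'torque': array([ 0.022, -0.08 , -0.05 ]), 'grip_force': np.float64(0.0), 'width': np.float64(0.085)} 0.022
[-2.19735921  2.1836596  -0.08506645] [ 4.29349946e-01 -2.93013851e-04  1.32156382e+00]
```

View pics/top0.png

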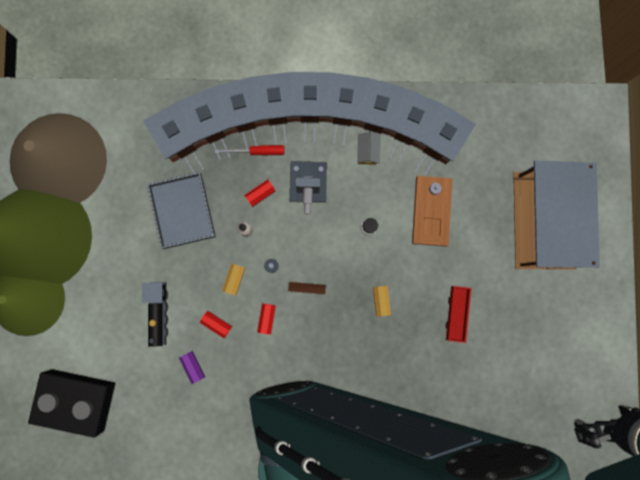

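View pics/side0.png

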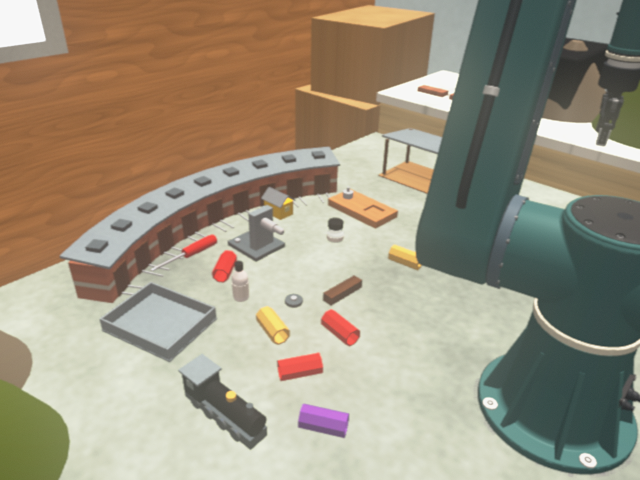

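The pictures show two brass sleeves, at top px (234,279) and (382,301). The red tubes at (260,193), (216,324) and (266,319) and the purple one at (192,367) are look-alikes, so I'll leave them alone. The gauge is at (308,185), the rest at (307,288), the tray at (182,210), and the block at (433,210) with its pocket near (433,226). I'll measure these and confirm them in one crop.

Run:
```python
from h import *
z=np.load("top0.npz");i,P=z["i"],z["P"]
save(i,"crop.png",(140,140,480,370),2.3)
hsv=cv2.cvtColor(i,cv2.COLOR_RGB2HSV)
def rect(m,name):
    q=P[m];q=q[~np.isnan(q[:,0])];r=cv2.minAreaRect((q[:,:2]*1000).astype(np.float32))
    print(name,len(q),np.round(r[0],1),np.round(r[1],1),round(r[2],1),"zmed",np.round(np.median(q[:,2]),4),"zmax",np.round(q[:,2].max(),4))
def box(u0,v0,u1,v1):
    m=np.zeros(i.shape[:2],bool);m[v0:v1,u0:u1]=1;return m
Z=P[...,2]
br=(hsv[...,0]>12)&(hsv[...,0]<32)&(hsv[...,1]>110)
print("table",np.nanmedian(Z[300:340,290:360]))
rect(br&box(218,258,252,300)&(Z>.008),"left");rect(br&box(368,280,398,322)&(Z>.008),"right")
rect(box(280,275,335,300)&(Z>.010),"rest")
rect(box(285,155,332,210)&(Z>.09),"upright")
pin=box(298,186,318,215)&(Z>.06)&(Z<.095);rect(pin,"pin")
rect(box(285,155,332,210)&(Z>.006)&(Z<.02),"foot")
rect(box(405,170,460,250)&(Z>.01),"block")
rect(box(405,170,460,250)&(Z>.035),"knob")
rect(box(418,210,448,240)&(Z<.0165)&(Z>.006),"pocket")
rect(box(145,168,220,252)&(Z>.012),"tray")
rect(box(235,220,256,240)&(Z>.03),"glue");rect(box(358,214,382,238)&(Z>.03),"jar");rect(box(260,256,282,275)&(Z>.005),"wheel")
rect(box(350,130,385,166)&(Z>.03),"hut");rect(box(245,178,276,208)&(Z>.008),"redtube")
rect(box(255,300,278,338)&(Z>.008),"red2");rect(box(200,308,233,340)&(Z>.008),"red3")
rect(box(445,280,475,345)&(Z>.01),"wagon");rect(box(140,60,480,165)&(Z>.11),"viaduct")
print(np.round(P[95,309],3), np.round(P[130,170],3),np.round(P[118,309],3))
# pin centreline
for r in range(186,215):
    c=np.where(pin[r])[0]
    if len(c): print(r,c.min(),c.max(),np.round(P[r,c].mean(0),4),np.round(P[r,c,2].max(),4))
for r in range(212,242,3): print(r,np.round(Z[r,420:448:2]*1000).astype(int))
```

```text
table -0.001022936259152063
left 406 [451.1 180. ] [34.1 68.4] 72.8 zmed 0.0308 zmax 0.04
right 418 [ 401.3 -175.3] [68.5 34.1] 6.5 zmed 0.0305 zmax 0.039
rest 372 [430.7   3.8] [89.5 23.8] 85.4 zmed 0.0189 zmax 0.0273
upright 228 [671.    2.8] [55.1 21.7] 87.4 zmed 0.1003 zmax 0.1071
pin 266 [631.5   4.1] [44.5 61.2] 89.1 zmed 0.0811 zmax 0.0949
foot 996 [685.6   1.8] [130.4  97.9] 6.4 zmed 0.0111 zmax 0.0196
block 2339 [ 619.8 -300.8] [ 88.2 166.7] 86.1 zmed 0.0187 zmax 0.0539
knob 82 [ 670.8 -302.5] [24.1 27. ] 88.6 zmed 0.0375 zmax 0.0539
pocket 406 [ 586.3 -300.5] [71.2 71.1] 0.1 zmed 0.0124 zmax 0.0165
tray 673 [615.5 309.4] [161.  131.4] 13.7 zmed 0.0263 zmax 0.0364
glue 157 [568.  152.1] [30.3 28.9] 89.9 zmed 0.0582 zmax 0.0906
jar 192 [ 579.  -144.8] [33.4 36.7] 88.4 zmed 0.0485 zmax 0.056
wheel 142 [482.9  89. ] [38.9 34.1] 84.1 zmed 0.0079 zmax 0.0154
hut 669 [ 772.8 -146.3] [60.8 85.4] 87.5 zmed 0.0508 zmax 0.067
redtube 432 [659.4 119.4] [35.6 69.9] 34.3 zmed 0.0301 zmax 0.0403
red2 437 [356.4 100.4] [34.2 70.1] 81.4 zmed 0.0303 zmax 0.0393
red3 448 [342.6 220.8] [70.6 3
[... 1192 characters left out ...]
793] 0.0828
210 304 310 [0.6101 0.0043 0.0801] 0.086
211 304 310 [0.6082 0.0043 0.0771] 0.0799
212 304 310 [0.6058 0.0043 0.0781] 0.0823
213 304 310 [0.6035 0.0043 0.078 ] 0.0808
214 305 309 [0.6014 0.0043 0.076 ] 0.0798
212 [20 25 20 16 19 19 20 17 16 17 24 14 20 19]
215 [22 20 16 17 19 20 19 21 22 22 18 20 20 23]
218 [19 20 20 16 16 17 21 19 18 16 20 14 23 21]
221 [14 21 10  8 12 12 15 12 14  5 14 22 14 18]
224 [17 20 11  9 11 14 10 16 13 16 13 25 18 23]
227 [22 19 19 10 10 10 14 16  8  7 13 22 18 19]
230 [18 15 10 11 11 12  8 10  4 15 14 17 17 16]
233 [19 21 10 12 12 10 11  8 16 13 19 16 17 16]
236 [15 15 15 17 15 14 13 16 19 23 22 26 19 19]
239 [16 20 18 19 20 20 18 24 16 22 22 22 17 23]
```

View pics/crop.png

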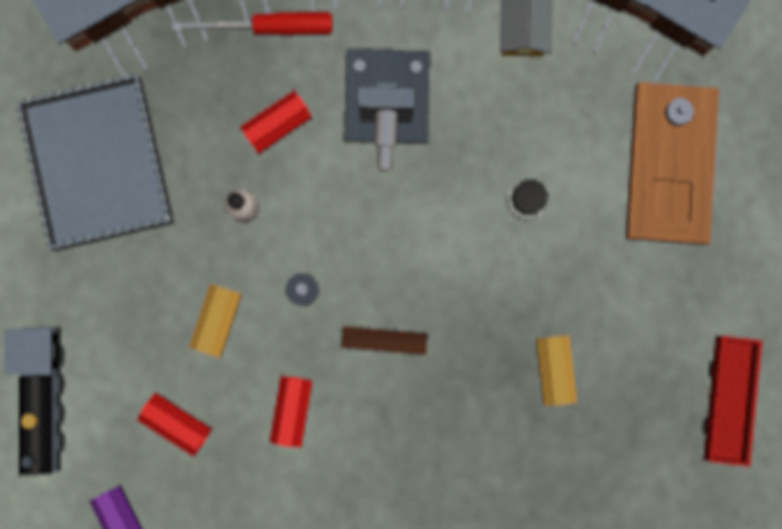

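The crop confirms it: the brass (yellow) sleeves are at crop px (215,320) and (557,370). All the look-alikes are red or purple. The gauge, rest, block pocket and tray are clear of each other. Next I'll plan the first pick, the right-hand sleeve.

```bash
cat > plan.py <<'E'
from h import *
import sys, json
def ori(yaw,tilt=0):  # tool down, tool x at yaw, then tilted so that tool z swings toward tool x
    return R.from_euler('z',yaw,degrees=True)*R.from_euler('x',180,degrees=True)*R.from_euler('y',tilt,degrees=True)
def plan(wps,vmm=50):
    """wps: (x,y,z,yaw,tilt,closure); prints rows of the calls"""
    s=get_state();p=np.array(s["eef_pos"]);q=R.from_rotvec(s["tool_rot"])
    for w in wps:
        v=w[6] if len(w)>6 else vmm
        t=np.array(w[:3]);o=ori(w[3],w[4])
        for _ in range(15):
            d=q.inv().apply(t-p);r=(q.inv()*o).as_rotvec();a=np.degrees(np.linalg.norm(r))
            if np.linalg.norm(d)<6e-4 and a<.3: break
            k=min(1,.08/max(abs(d).max(),1e-9),5*v/1000/max(np.linalg.norm(d),1e-9)); ka=min(1,50/max(a,1e-9))
            n=int(max(np.ceil(np.linalg.norm(d)*k/v*1000-.05),np.ceil(a*ka/10-.05),1))
            row=np.round(np.r_[d*k/.08,r*ka/2/np.pi],3)
            print(n,json.dumps(list(row)+[w[5]]))
            p=p+q.apply(row[:3]*.08);q=q*R.from_rotvec(row[3:]*2*np.pi)
        print("--",np.round(p,4))
def st():
    s=get_state();q=R.from_rotvec(s["tool_rot"]).as_matrix()
    print(round(float(s["time_s"]),2),np.round(s["eef_pos"],4),"x",np.round(q[:,0],3),"z",np.round(q[:,2],3),"F",np.round(s["ft_force"],1),"w",round(float(s["width"]),4),round(float(s["grip_force"]),1),"j",np.round(s["joints"],2))
E
python3 -c "
from plan import *
plan([(.401,-.175,.11,6.5,0,0),(.401,-.175,.026,6.5,0,0,30)])"
```

```text
3 [1.0, -0.945, 0.434, -0.0, -0.0, 0.031, 0]
3 [0.712, -1.0, 0.387, -0.0, 0.0, -0.0, 0]
3 [0.712, -1.0, 0.387, -0.0, 0.0, -0.0, 0]
3 [0.711, -1.0, 0.388, -0.0, 0.0, -0.0, 0]
1 [0.355, -0.499, 0.193, -0.0, 0.0, -0.0, 0]
-- [ 0.401 -0.175  0.11 ]
3 [0.0, 0.001, 1.0, -0.0, 0.0, -0.0, 0]
1 [0.0, 0.001, 0.05, -0.0, 0.0, -0.0, 0]
-- [ 0.401 -0.175  0.026]
```

Request:
move_arm --pt "1 -0.945 0.434 0 0 0.031 0" --pt "1 -0.945 0.434 0 0 0.031 0" --pt "1 -0.945 0.434 0 0 0.031 0"

```text
time_s: 0.52
eef_pos: [0.2346, -0.471, 0.2168]
tool_rot: [-3.13, -0.178, 0.002]
ft_force: [-0.7, -0.0, 0.4]
width: 0.0853
grip_force: 0.0
```

Request:
move_arm --pt "0.712 -1 0.387 0 0 0 0" --pt "0.712 -1 0.387 0 0 0 0" --pt "0.712 -1 0.387 0 0 0 0"

```text
time_s: 0.9
eef_pos: [0.2821, -0.388, 0.1869]
tool_rot: [-3.134, -0.178, 0.002]
ft_force: [-0.2, -0.6, -0.2]
width: 0.0855
grip_force: 0.0
```

Request:
move_arm --pt "0.712 -1 0.387 0 0 0 0" --pt "0.712 -1 0.387 0 0 0 0" --pt "0.712 -1 0.387 0 0 0 0"

```text
time_s: 1.27
eef_pos: [0.33, -0.3036, 0.1563]
tool_rot: [-3.136, -0.178, 0.001]
ft_force: [0.5, 0.1, -0.9]
width: 0.0854
grip_force: 0.0
```

Request:
move_arm --pt "0.711 -1 0.388 0 0 0 0" --pt "0.711 -1 0.388 0 0 0 0" --pt "0.711 -1 0.388 0 0 0 0"

```text
time_s: 1.65
eef_pos: [0.3782, -0.2188, 0.1255]
tool_rot: [3.136, 0.178, -0.0]
ft_force: [0.1, -0.5, 0.8]
width: 0.0852
grip_force: 0.0
```

Request:
move_arm --pt "0.355 -0.499 0.193 0 0 0 0" --pt "0.355 -0.499 0.193 0 0 0 0" --pt "0.355 -0.499 0.193 0 0 0 0"

```text
time_s: 2.02
eef_pos: [0.4018, -0.1778, 0.1108]
tool_rot: [3.135, 0.174, 0.002]
ft_force: [-1.0, -1.6, 0.2]
width: 0.0852
grip_force: 0.0
```

Request:
move_arm --pt "0 0 0.4 0 0 0 0" --pt "0 0 0.7 0 0 0 0" --pt "0 0 1 0 0 0 0" --pt "0 0 1 0 0 0 0"

```text
time_s: 2.52
eef_pos: [0.4004, -0.1771, 0.0296]
tool_rot: [-3.136, -0.172, 0.002]
ft_force: [-0.4, -0.3, 0.7]
width: 0.0852
grip_force: 0.0
```

```bash
python3 -c "
from plan import *
st();plan([(.401,-.175,.026,6.5,0,0)])"
```

```text
2.52 [ 0.4004 -0.1771  0.0296] x [ 0.994  0.109 -0.001] z [-0.002  0.001 -1.   ] F [-0.4 -0.3  0.7] w 0.0852 0.0 j [-0.57  0.49  2.07 -0.    0.58  0.89]
1 [0.011, -0.025, 0.045, -0.0, 0.0, -0.001, 0]
-- [ 0.401 -0.175  0.026]
```

Request:
move_arm --pt "0.011 -0.02 0.045 0 0 0 0.3" --pt "0.011 -0.02 0.045 0 0 0 0.8" --pt "0.011 -0.02 0.045 0 0 0 0.9" --pt "0.011 -0.02 0.045 0 0 0 0.9" --pt "0.011 -0.02 0.045 0 0 0 0.9"

```text
time_s: 3.15
eef_pos: [0.4023, -0.1744, 0.0275]
tool_rot: [3.136, 0.175, 0.002]
ft_force: [0.1, -0.9, 7.6]
width: 0.0328
grip_force: 59.4
```

Request:
move_arm --pt "0 0 -0.2 0 0 0 0.9" --pt "0 0 -0.5 0 0 0 0.9" --pt "0 0 -0.9 0 0 0 0.9" --pt "0 0 -0.9 0 0 0 0.9"

```text
time_s: 3.65
eef_pos: [0.4032, -0.1747, 0.1004]
tool_rot: [3.134, 0.175, 0.006]
ft_force: [-0.1, -0.5, -3.8]
width: 0.0327
grip_force: 61.3
```

```bash
python3 -c "
from plan import *
st();plan([(.535,.007,.1,-2.5,0,.9,40)])"
```

```text
3.65 [ 0.4032 -0.1747  0.1004] x [0.994 0.111 0.004] z [ 0.004 -0.003 -1.   ] F [-0.1 -0.5 -3.8] w 0.0327 61.3 j [-0.57  0.35  2.02  0.    0.77  0.89]
3 [0.911, -1.0, 0.003, 0.0, -0.001, 0.025, 0.9]
3 [0.658, -1.0, -0.002, 0.0, 0.0, -0.0, 0.9]
1 [0.141, -0.214, -0.0, 0.0, 0.0, -0.0, 0.9]
-- [0.535 0.007 0.1  ]
```

Request:
move_arm --pt "0.3 -0.33 0 0 0 0.008 0.9" --pt "0.6 -0.66 0 0 0 0.016 0.9" --pt "0.911 -1 0 0 -0.001 0.025 0.9" --pt "0.911 -1 0 0 -0.001 0.025 0.9"

```text
time_s: 4.15
eef_pos: [0.4663, -0.0847, 0.0976]
tool_rot: [-3.141, 0.068, 0.01]
ft_force: [-0.6, -0.3, -3.1]
width: 0.0327
grip_force: 61.4
```

Request:
move_arm --pt "0.3 -0.33 0 0 0 0 0.9" --pt "0.5 -0.7 0 0 0 0 0.9" --pt "0.658 -1 0 0 0 0 0.9" --pt "0.658 -1 0 0 0 0 0.9"

```text
time_s: 4.65
eef_pos: [0.5216, -0.0082, 0.0973]
tool_rot: [3.141, -0.069, -0.011]
ft_force: [-0.2, -0.3, -4.5]
width: 0.0324
grip_force: 61.4
```

Request:
move_arm --pt "0.141 -0.214 0 0 0 0 0.9" --pt "0.141 -0.214 0 0 0 0 0.9" --pt "0.141 -0.214 0 0 0 0 0.9"

```text
time_s: 5.03
eef_pos: [0.5332, 0.0074, 0.0979]
tool_rot: [3.14, -0.072, -0.011]
ft_force: [-1.0, 0.0, -3.3]
width: 0.0328
grip_force: 61.4
```

```bash
cat > look.py <<'E'
from plan import *
# sleeve as held, from both cameras, brass pixels near the TCP
st();T=np.array(get_state()["eef_pos"])
for n in("side","top"):
    i,P=cam(n);hsv=cv2.cvtColor(i,cv2.COLOR_RGB2HSV)
    m=(hsv[...,0]>12)&(hsv[...,0]<32)&(hsv[...,1]>110)&(np.linalg.norm(P-T,axis=-1)<.07)
    q=P[m]
    if len(q)<10: print(n,len(q));continue
    l=np.linalg.svd(q-q.mean(0),full_matrices=False)[2][0];l*=np.sign(l[0])
    t=(q-T)@l
    print(n,len(q),"dir",np.round(l,3),"mean-TCP",np.round(q.mean(0)-T,4),"along",np.round(np.percentile(t,[1,50,99]),4),"z",np.round(np.percentile(q[:,2],[2,98]),4),"y",np.round(np.percentile(q[:,1],[2,98]),4))
    if len(sys.argv)>1 and n==sys.argv[1]:
        v,u=np.where(m);a,b=int(u.mean()),int(v.mean())
        save(i,sys.argv[2],(max(a-70,0),max(b-60,0),a+70,b+50),5)
E
python3 look.py side s1.png
```

```text
5.03 [0.5332 0.0074 0.0979] x [ 0.999 -0.046 -0.007] z [-0.007 -0.    -1.   ] F [-1.   0.  -3.3] w 0.0328 61.4 j [-0.12  0.46  1.81 -0.    0.88  1.5 ]
side 330 dir [0.967 0.106 0.233] mean-TCP [-0.0226  0.0062 -0.0028] along [-0.0416 -0.026   0.0275] z [0.0766 0.1065] y [-0.0067  0.0268]
top 49 dir [ 0.009 -0.999 -0.033] mean-TCP [-0.0324  0.0007  0.0029] along [-0.0168 -0.0012  0.015 ] z [0.0936 0.1081] y [-0.0078  0.024 ]
```

View pics/s1.png

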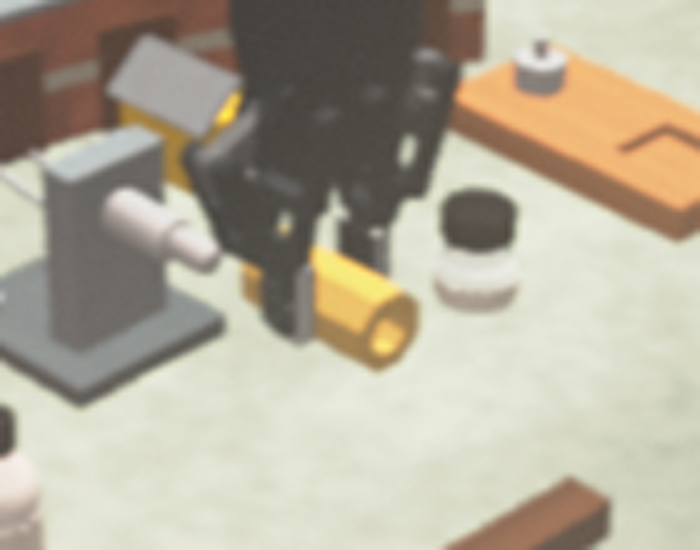

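The picture shows the sleeve held level in front of the pin tip, at crop px (215,255). Its bore at (388,328) looks narrow. I'll lower it to pin height and feed it on.

Request:
move_arm --pt "0 0 0.155 0 0.001 0 0.9" --pt "0 0 0.155 0 0.001 0 0.9" --pt "0 0 0.155 0 0.001 0 0.9"

```text
time_s: 5.5
eef_pos: [0.5333, 0.0076, 0.0854]
tool_rot: [3.14, -0.073, -0.001]
ft_force: [0.7, -0.1, -3.0]
width: 0.0322
grip_force: 61.3
```

Request:
move_arm --pt "0.15 0 0 0 0 0 0.9" --pt "0.3 0 0 0 0 0 0.9" --pt "0.4 0 0 0 0 0 0.9" --pt "0.5 0 0 0 0 0 0.9" --pt "0.5 0 0 0 0 0 0.9"

```text
time_s: 6.12
eef_pos: [0.5745, 0.0057, 0.0858]
tool_rot: [3.14, -0.072, 0.001]
ft_force: [-0.3, -0.0, -3.5]
width: 0.0325
grip_force: 61.4
```

```bash
python3 look.py
```

```text
6.12 [0.5745 0.0057 0.0858] x [ 0.999 -0.046  0.001] z [ 0.001 -0.    -1.   ] F [-0.3 -0.  -3.5] w 0.0325 61.4 j [-0.11  0.52  1.73 -0.    0.89  1.51]
side 316 dir [0.962 0.073 0.264] mean-TCP [-0.0224  0.0057 -0.0028] along [-0.0419 -0.0261  0.0261] z [0.0645 0.0947] y [-0.0108  0.0254]
top 69 dir [ 0.071  0.996 -0.048] mean-TCP [-0.032   0.0014  0.0033] along [-0.0158 -0.002   0.0147] z [0.0807 0.0957] y [-0.0076  0.0222]
```

Request:
move_arm --pt "0.05 0 0 0 0 0 0.9" --pt "0.1 0 0 0 0 0 0.9" --pt "0.14 0 0 0 0 0 0.9" --pt "0.14 0 0 0 0 0 0.9"

```text
time_s: 6.72
eef_pos: [0.5853, 0.0053, 0.0858]
tool_rot: [3.14, -0.072, 0.001]
ft_force: [0.2, -0.5, -2.5]
width: 0.0329
grip_force: 61.4
```

Request:
move_arm --pt "0.02 0 0 0 0 0 0.9" --pt "0.04 0 0 0 0 0 0.9" --pt "0.06 0 0 0 0 0 0.9" --pt "0.06 0 0 0 0 0 0.9"

```text
time_s: 7.22
eef_pos: [0.5898, 0.0051, 0.0858]
tool_rot: [3.14, -0.072, 0.0]
ft_force: [0.2, 0.1, -3.5]
width: 0.0329
grip_force: 61.4
```

Request:
move_arm --pt "0.02 0 0 0 0 0 0.9" --pt "0.04 0 0 0 0 0 0.9" --pt "0.04 0 0 0 0 0 0.9"

```text
time_s: 7.6
eef_pos: [0.5918, 0.005, 0.0855]
tool_rot: [3.14, -0.072, -0.003]
ft_force: [-2.6, -1.2, -1.2]
width: 0.0329
grip_force: 61.6
```

Request:
move_arm --pt "0.02 0 0 0 0 0 0.9" --pt "0.04 0 0 0 0 0 0.9" --pt "0.04 0 0 0 0 0 0.9"

```text
time_s: 7.98
eef_pos: [0.592, 0.0051, 0.0849]
tool_rot: [3.141, -0.072, -0.012]
ft_force: [-9.5, -0.1, 1.4]
width: 0.0323
grip_force: 62.0
```

It stopped at the shoulder: TCP x is 0.592 against an expected 0.590, with about 10 N. The bore also looks about half the outer width, so this sleeve is undersize. I'll withdraw it and take it to the tray.

Request:
move_arm --pt "-0.1 0 0 0 0 0 0.9" --pt "-0.35 0 0 0 0 0 0.9" --pt "-0.7 0 0 0 0 0 0.9" --pt "-1 0 0 0 0 0 0.9" --pt "-1 0 0 0 0 0 0.9"

```text
time_s: 8.6
eef_pos: [0.5144, 0.0087, 0.0858]
tool_rot: [3.141, -0.072, -0.001]
ft_force: [0.3, 0.1, -3.9]
width: 0.0331
grip_force: 61.4
```

```bash
python3 -c "
from plan import *
st();plan([(.51,.09,.16,-2.5,0,.9,40),(.6155,.3094,.16,13.7,0,.9,40),(.6155,.3094,.034,13.7,0,.9,30)])"
```

```text
8.6 [0.5144 0.0087 0.0858] x [ 0.999 -0.046 -0.001] z [-0.001 -0.    -1.   ] F [ 0.3  0.1 -3.9] w 0.0331 61.4 j [-0.12  0.46  1.86 -0.    0.82  1.5 ]
3 [-0.101, -1.0, -0.916, 0.0, 0.0, -0.0, 0.9]
1 [-0.002, -0.012, -0.011, 0.0, 0.0, -0.0, 0.9]
-- [0.51 0.09 0.16]
3 [0.425, -1.0, -0.001, 0.0, 0.0, -0.045, 0.9]
3 [0.817, -1.0, -0.001, 0.0, 0.0, -0.0, 0.9]
2 [0.421, -0.516, -0.0, 0.0, 0.0, -0.0, 0.9]
-- [0.6155 0.3094 0.16  ]
3 [0.001, 0.0, 1.0, 0.0, 0.0, -0.0, 0.9]
2 [0.0, 0.0, 0.575, 0.0, 0.0, -0.0, 0.9]
-- [0.6155 0.3094 0.034 ]
```

Request:
move_arm --pt "-0.03 -0.2 -0.4 0 0 0 0.9" --pt "-0.07 -0.6 -0.8 0 0 0 0.9" --pt "-0.1 -1 -0.92 0 0 0 0.9" --pt "-0.1 -1 -0.92 0 0 0 0.9"

```text
time_s: 9.1
eef_pos: [0.5144, 0.0907, 0.161]
tool_rot: [-3.14, 0.069, -0.009]
ft_force: [0.6, -0.4, -3.6]
width: 0.0329
grip_force: 61.5
```

Request:
move_arm --pt "0.14 -0.33 0 0 0 -0.015 0.9" --pt "0.28 -0.66 0 0 0 -0.03 0.9" --pt "0.425 -1 0 0 0 -0.045 0.9" --pt "0.425 -1 0 0 0 -0.045 0.9"

```text
time_s: 9.6
eef_pos: [0.5517, 0.1683, 0.1592]
tool_rot: [3.119, 0.374, 0.004]
ft_force: [0.5, 0.3, -3.7]
width: 0.0328
grip_force: 61.5
```

Request:
move_arm --pt "0.27 -0.33 0 0 0 0 0.9" --pt "0.55 -0.66 0 0 0 0 0.9" --pt "0.817 -1 0 0 0 0 0.9"

```text
time_s: 9.98
eef_pos: [0.5951, 0.2597, 0.1589]
tool_rot: [3.119, 0.368, 0.0]
ft_force: [0.4, -0.3, -2.6]
width: 0.0323
grip_force: 61.5
```

Request:
move_arm --pt "0.25 -0.3 0 0 0 0 0.9" --pt "0.421 -0.51 0 0 0 0 0.9" --pt "0.421 -0.51 0 0 0 0 0.9"

```text
time_s: 10.35
eef_pos: [0.6184, 0.308, 0.1586]
tool_rot: [3.119, 0.371, 0.001]
ft_force: [-1.0, -1.7, -3.7]
width: 0.0325
grip_force: 61.5
```

Request:
move_arm --pt "0 0 0.33 0 0 0 0.9" --pt "0 0 0.66 0 0 0 0.9" --pt "0 0 1 0 0 0 0.9" --pt "0 0 1 0 0 0 0.9"

```text
time_s: 10.85
eef_pos: [0.615, 0.3053, 0.0766]
tool_rot: [3.117, 0.368, -0.01]
ft_force: [-0.3, -0.2, -2.5]
width: 0.0326
grip_force: 61.4
```

```bash
python3 -c "
from plan import *
st();plan([(.6155,.3094,.034,13.7,0,.9,30)])
z=np.load('top0.npz');i,P=z['i'],z['P'];m=(P[...,2]>.0)&(P[...,2]<.012)
print(np.nanmedian(P[195:225,170:200,2]))"
```

```text
10.85 [0.615  0.3053 0.0766] x [ 0.972  0.233 -0.006] z [-0.006 -0.003 -1.   ] F [-0.3 -0.2 -2.5] w 0.0326 61.4 j [ 0.36  0.66  1.46 -0.    1.03  1.7 ]
2 [0.021, -0.049, 0.532, 0.0, 0.001, -0.001, 0.9]
-- [0.6155 0.3094 0.034 ]
0.002981508302370317
```

Next I'll lower it to the tray floor (about 1.5 mm of play), open the fingers partway and rise.

Request:
move_arm --pt "0.02 -0.05 0.25 0 0.001 0 0.9" --pt "0.02 -0.05 0.45 0 0.001 0 0.9" --pt "0.02 -0.05 0.54 0 0.001 0 0.9" --pt "0.02 -0.05 0.54 0 0.001 0 0.9"

```text
time_s: 11.35
eef_pos: [0.6177, 0.3116, 0.0358]
tool_rot: [-3.12, -0.371, -0.008]
ft_force: [-0.3, -0.1, -3.2]
width: 0.0329
grip_force: 61.4
```

Request:
move_arm --pt "0 0 0 0 0 0 0.35" --pt "0 0 0 0 0 0 0.35" --pt "0 0 0 0 0 0 0.35" --pt "0 0 0 0 0 0 0.35"

```text
time_s: 11.85
eef_pos: [0.6182, 0.3121, 0.0364]
tool_rot: [-3.119, -0.371, -0.011]
ft_force: [0.9, 1.1, -0.7]
width: 0.0556
grip_force: 0.0
```

Request:
move_arm --pt "0 0 -0.2 0 0 0 0.35" --pt "0 0 -0.6 0 0 0 0.35" --pt "0 0 -1 0 0 0 0.35" --pt "0 0 -1 0 0 0 0.2"

```text
time_s: 12.35
eef_pos: [0.6199, 0.3129, 0.1204]
tool_rot: [-3.117, -0.371, -0.021]
ft_force: [0.1, 0.0, -0.8]
width: 0.068
grip_force: 0.0
```

Run:
```python
from plan import *
st()
i,P=cam("top");hsv=cv2.cvtColor(i,cv2.COLOR_RGB2HSV)
br=(hsv[...,0]>12)&(hsv[...,0]<32)&(hsv[...,1]>110)
for lo,hi in(((.55,.24),(.69,.38)),((.40,.13),(.50,.23))):
    m=br&(P[...,0]>lo[0])&(P[...,0]<hi[0])&(P[...,1]>lo[1])&(P[...,1]<hi[1])&(P[...,2]>.008)
    q=P[m]
    if len(q)>5: print(len(q),cv2.minAreaRect((q[:,:2]*1000).astype(np.float32)),np.round(np.median(q[:,2]),4))
plan([(.54,.25,.14,-17.2,0,0,45),(.451,.180,.10,-17.2,0,0,40),(.451,.180,.028,-17.2,0,0,30)])
```

```text
12.35 [0.6199 0.3129 0.1204] x [0.972 0.235 0.013] z [ 0.013  0.004 -1.   ] F [ 0.1  0.  -0.8] w 0.068 0.0 j [ 0.37  0.61  1.43 -0.    1.09  1.7 ]
323 ((610.1754760742188, 306.74267578125), (58.703277587890625, 57.52751541137695), 44.73842239379883) 0.0349
408 ((451.5236511230469, 180.5087890625), (34.4022102355957, 68.25492858886719), 72.1565170288086) 0.0304
4 [-1.0, 0.464, -0.247, -0.0, -0.002, 0.085, 0]
1 [-0.085, 0.124, -0.032, -0.0, 0.001, 0.0, 0]
-- [0.54 0.25 0.14]
3 [-0.695, 1.0, 0.425, -0.0, -0.0, 0.0, 0]
1 [-0.114, 0.164, 0.07, -0.0, -0.0, 0.0, 0]
-- [0.451 0.18  0.1  ]
3 [-0.003, 0.002, 0.9, -0.0, -0.0, 0.0, 0]
-- [0.451 0.18  0.028]
```

The sleeve is in the tray. Next is the second sleeve.

Request:
move_arm --pt "-0.25 0.1 -0.08 0 0 0.02 0" --pt "-0.5 0.23 -0.16 0 0 0.042 0" --pt "-0.75 0.35 -0.247 0 0 0.063 0" --pt "-1 0.464 -0.247 0 -0.002 0.085 0" --pt "-1 0.464 -0.247 0 -0.002 0.085 0"

```text
time_s: 13.02
eef_pos: [0.5465, 0.2561, 0.1345]
tool_rot: [3.106, -0.465, -0.014]
ft_force: [0.6, -0.9, 0.1]
width: 0.0856
grip_force: 0.0
```

Request:
move_arm --pt "-0.3 0.4 0.1 0 0 0 0" --pt "-0.6 0.8 0.2 0 0 0 0" --pt "-0.78 1 0.2 0 0 0 0" --pt "-0.78 1 0.2 0 0 0 0"

```text
time_s: 13.52
eef_pos: [0.4641, 0.1986, 0.1193]
tool_rot: [3.107, -0.462, -0.012]
ft_force: [1.0, 1.1, 0.2]
width: 0.0856
grip_force: 0.0
```

Run:
```python
from plan import *
st()
plan([(.4513,.1803,.10,-17.5,0,0,40),(.4513,.1803,.028,-17.5,0,0,30)])
from scipy.optimize import lsq_linear
D=[((.4004,-.1771,.0296),.49,2.07),((.4032,-.1747,.1004),.35,2.02),((.5332,.0074,.0979),.46,1.81),((.5745,.0057,.0858),.52,1.73),((.615,.3053,.0766),.66,1.46),((.6199,.3129,.1204),.61,1.43),((.18,-.572,.252),.359,1.511)]
s=get_state();D.append((s["eef_pos"],s["joints"][1],s["joints"][2]))
A=[];b=[]
for p,a,c in D:
    r=np.sqrt(p[0]**2+p[1]**2-.068**2)
    A+=[[1,np.sin(a),np.sin(a+c),0],[0,np.cos(a),np.cos(a+c),1]];b+=[r,p[2]]
x,res,_,_=np.linalg.lstsq(np.array(A),np.array(b),rcond=None);print("a1,a2,a3,d1-L",x,res, np.abs(np.array(A)@x-b).max())
```

```text
13.53 [0.4641 0.1986 0.1193] x [ 0.957 -0.291 -0.008] z [-0.008  0.001 -1.   ] F [1.  1.1 0.2] w 0.0856 0.0 j [0.27 0.4  1.85 0.   0.9  2.13]
1 [-0.085, 0.266, 0.242, 0.0, 0.001, 0.002, 0]
-- [0.4513 0.1803 0.1   ]
3 [0.002, -0.002, 0.9, 0.0, 0.0, -0.0, 0]
-- [0.4513 0.1803 0.028 ]
a1,a2,a3,d1-L [-0.07657999  0.63320533  0.43396625 -0.19187925] [0.00380302] 0.035210196663176485
```

Request:
move_arm --pt "-0.085 0.266 0.242 0 0.001 0.002 0" --pt "-0.085 0.266 0.242 0 0.001 0.002 0" --pt "-0.085 0.266 0.242 0 0.001 0.002 0"

```text
time_s: 13.9
eef_pos: [0.4542, 0.1815, 0.1009]
tool_rot: [-3.104, 0.484, -0.002]
ft_force: [0.7, -0.3, -0.3]
width: 0.0855
grip_force: 0.0
```

Request:
move_arm --pt "0 0 0.35 0 0 0 0" --pt "0 0 0.7 0 0 0 0" --pt "0 0 0.9 0 0 0 0" --pt "0 0 0.9 0 0 0 0"

```text
time_s: 14.4
eef_pos: [0.453, 0.1812, 0.028]
tool_rot: [3.104, -0.484, -0.001]
ft_force: [-0.3, -0.1, 0.8]
width: 0.0854
grip_force: 0.0
```

```bash
python3 -c "
from plan import *
st();plan([(.4513,.1803,.028,-17.5,0,0,30)])"
```

```text
14.4 [0.453  0.1812 0.028 ] x [ 0.953 -0.304 -0.001] z [-0.001 -0.    -1.   ] F [-0.3 -0.1  0.8] w 0.0854 0.0 j [ 0.24  0.53  1.96 -0.    0.65  2.12]
1 [-0.017, 0.017, -0.001, 0.0, 0.0, -0.001, 0]
-- [0.4513 0.1803 0.028 ]
```

Request:
move_arm --pt "-0.02 0.01 0 0 0 0 0.3" --pt "-0.02 0.01 0 0 0 0 0.8" --pt "-0.02 0.01 0 0 0 0 0.9" --pt "-0.02 0.01 0 0 0 0 0.9" --pt "-0.02 0.01 0 0 0 0 0.9"

```text
time_s: 15.02
eef_pos: [0.451, 0.1805, 0.0294]
tool_rot: [-3.104, 0.485, -0.002]
ft_force: [-1.2, 0.2, 6.7]
width: 0.0324
grip_force: 59.8
```

Request:
move_arm --pt "0 0 -0.2 0 0 0 0.9" --pt "0 0 -0.5 0 0 0 0.9" --pt "0 0 -0.9 0 0 0 0.9" --pt "0 0 -0.9 0 0 0 0.9"

```text
time_s: 15.52
eef_pos: [0.4521, 0.1807, 0.1025]
tool_rot: [-3.103, 0.485, -0.007]
ft_force: [0.2, -0.2, -2.9]
width: 0.0326
grip_force: 60.6
```

```bash
python3 -c "
from plan import *
st();plan([(.525,.0085,.098,-2.6,0,.9,40),(.525,.0085,.0865,-2.6,0,.9,40)])"
```

```text
15.53 [0.4521 0.1807 0.1025] x [ 0.952 -0.305  0.004] z [ 0.005  0.001 -1.   ] F [ 0.2 -0.2 -2.9] w 0.0326 60.6 j [ 0.24  0.4   1.92 -0.    0.82  2.12]
3 [0.86, 1.0, 0.033, -0.0, -0.001, -0.042, 0.9]
2 [0.439, 0.918, 0.022, -0.0, 0.0, -0.0, 0.9]
-- [0.525  0.0085 0.098 ]
1 [0.001, 0.001, 0.144, -0.0, 0.0, -0.0, 0.9]
-- [0.525  0.0085 0.0865]
```

Request:
move_arm --pt "0.29 0.33 0 0 0 -0.014 0.9" --pt "0.58 0.66 0 0 0 -0.028 0.9" --pt "0.86 1 0.033 0 -0.001 -0.042 0.9" --pt "0.86 1 0.033 0 -0.001 -0.042 0.9"

```text
time_s: 16.02
eef_pos: [0.4923, 0.0812, 0.0969]
tool_rot: [-3.14, 0.076, 0.011]
ft_force: [-0.3, 0.7, -2.8]
width: 0.0326
grip_force: 60.6
```

Request:
move_arm --pt "0.15 0.31 0 0 0 0 0.9" --pt "0.3 0.61 0 0 0 0 0.9" --pt "0.439 0.918 0.1 0 0 0 0.9" --pt "0.439 0.918 0.15 0 0 0 0.9" --pt "0.439 0.918 0.15 0 0 0 0.9"

```text
time_s: 16.65
eef_pos: [0.5217, 0.009, 0.0846]
tool_rot: [-3.139, 0.073, 0.015]
ft_force: [-0.0, 0.3, -1.9]
width: 0.0328
grip_force: 60.6
```

```bash
python3 look.py side s2.png;  python3 -c "
from plan import *
plan([(.535,.0077,.0872,-2.6,0,.9,40)])"
```

```text
16.65 [0.5217 0.009  0.0846] x [ 0.999 -0.047 -0.009] z [-0.009  0.001 -1.   ] F [-0.   0.3 -1.9] w 0.0328 60.6 j [-0.12  0.47  1.84  0.    0.84  1.5 ]
side 334 dir [0.839 0.358 0.411] mean-TCP [-0.0206  0.0049 -0.0058] along [-0.0422 -0.0194  0.0264] z [0.0593 0.0917] y [-0.0058  0.029 ]
top 34 dir [ 0.    -0.996 -0.087] mean-TCP [-0.0322  0.0003  0.0012] along [-0.0162 -0.0007  0.0152] z [0.0783 0.0927] y [-0.0057  0.0249]
1 [0.16, 0.011, -0.026, -0.0, 0.001, -0.0, 0.9]
-- [0.535  0.0077 0.0872]
```

View pics/s2.png

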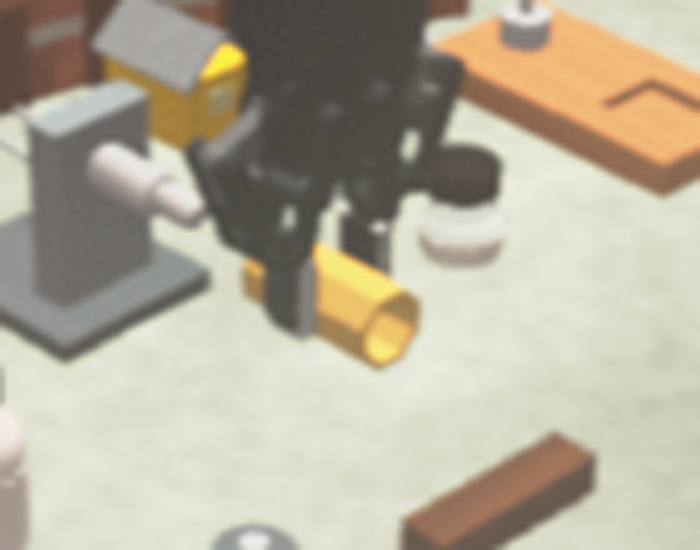

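The bore at crop px (390,330) is clearly wide and thin-walled, so this should be the good one. I'll align it and feed it on.

Request:
move_arm --pt "0.16 0.01 -0.028 0 0.0012 0 0.9" --pt "0.16 0.01 -0.028 0 0.0012 0 0.9" --pt "0.16 0.01 -0.028 0 0.0012 0 0.9"

```text
time_s: 17.12
eef_pos: [0.5361, 0.0069, 0.0879]
tool_rot: [-3.14, 0.072, -0.002]
ft_force: [1.0, -0.5, -2.7]
width: 0.0326
grip_force: 60.7
```

Request:
move_arm --pt "0.15 0 0 0 0 0 0.9" --pt "0.3 0 0 0 0 0 0.9" --pt "0.4 0 0 0 0 0 0.9" --pt "0.55 0 0 0 0 0 0.9" --pt "0.55 0 0 0 0 0 0.9"

```text
time_s: 17.75
eef_pos: [0.5814, 0.0045, 0.0878]
tool_rot: [-3.141, 0.072, -0.004]
ft_force: [1.1, -0.4, -2.2]
width: 0.0325
grip_force: 60.6
```

Request:
move_arm --pt "0.05 0 0 0 0 0 0.9" --pt "0.1 0 0 0 0 0 0.9" --pt "0.15 0 0 0 0 0 0.9" --pt "0.2 0 0 0 0 0 0.9" --pt "0.2 0 0 0 0 0 0.9"

```text
time_s: 18.38
eef_pos: [0.5963, 0.004, 0.0879]
tool_rot: [-3.14, 0.072, -0.002]
ft_force: [-0.6, 0.5, -1.4]
width: 0.0328
grip_force: 60.6
```

Request:
move_arm --pt "0.06 -0.006 0 0 0 0 0.9" --pt "0.12 -0.008 0 0 0 0 0.9" --pt "0.2 -0.01 0 0 0 0 0.9" --pt "0.27 -0.01 0 0 0 0 0.9" --pt "0.27 -0.01 0 0 0 0 0.9"

```text
time_s: 19.0
eef_pos: [0.6183, 0.0037, 0.0879]
tool_rot: [-3.14, 0.072, -0.003]
ft_force: [-0.3, -0.0, -1.3]
width: 0.0325
grip_force: 60.6
```

Request:
move_arm --pt "0.03 0 0 0 0 0 0.9" --pt "0.06 0 0 0 0 0 0.9" --pt "0.08 0 0 0 0 0 0.9" --pt "0.08 0 0 0 0 0 0.9"

```text
time_s: 19.5
eef_pos: [0.624, 0.0035, 0.0879]
tool_rot: [-3.14, 0.072, -0.002]
ft_force: [-0.1, 0.8, -2.0]
width: 0.0329
grip_force: 60.6
```

Request:
move_arm --pt "0.02 0 0 0 0 0 0.9" --pt "0.04 0 0 0 0 0 0.9" --pt "0.04 0 0 0 0 0 0.9"

```text
time_s: 19.88
eef_pos: [0.6265, 0.0034, 0.0876]
tool_rot: [-3.14, 0.072, 0.001]
ft_force: [-2.3, 0.1, -1.3]
width: 0.0327
grip_force: 60.8
```

Request:
move_arm --pt "0.02 0 0 0 0 0 0.9" --pt "0.03 0 0 0 0 0 0.9" --pt "0.03 0 0 0 0 0 0.9"

```text
time_s: 20.25
eef_pos: [0.6266, 0.0034, 0.0872]
tool_rot: [-3.14, 0.072, 0.007]
ft_force: [-6.8, -0.3, 1.1]
width: 0.0327
grip_force: 61.2
```

It slid fully home: TCP x is 0.6266, about 35 mm beyond the shoulder stop, with contact force. So this one is good. I'll withdraw it, lift, and tilt sideways while reading the joints, to learn how the wrist can be used for standing it up.

Request:
move_arm --pt "-0.1 0 0 0 0 0 0.9" --pt "-0.35 0 0 0 0 0 0.9" --pt "-0.7 0 0 0 0 0 0.9" --pt "-1 0 0 0 0 0 0.9" --pt "-1 0 0 0 0 0 0.9"

```text
time_s: 20.88
eef_pos: [0.5479, 0.0072, 0.0878]
tool_rot: [-3.14, 0.073, -0.0]
ft_force: [0.6, -1.0, -2.0]
width: 0.0326
grip_force: 60.6
```

Request:
move_arm --pt "-0.2 0 -0.2 0 0 0 0.9" --pt "-0.4 0 -0.6 0 0 0 0.9" --pt "-0.4 0 -1 0 0 0 0.9" --pt "-0.4 0 -1 0 0 0 0.9"

```text
time_s: 21.38
eef_pos: [0.5214, 0.008, 0.1706]
tool_rot: [3.14, -0.072, 0.015]
ft_force: [0.6, 0.4, -2.1]
width: 0.0328
grip_force: 60.7
```

Request:
move_arm --pt "0 0 0 0.025 0 0 0.9" --pt "0 0 0 0.05 0 0 0.9" --pt "0 0 0 0.07 0 0 0.9" --pt "0 0 0 0.07 0 0 0.9" --pt "0 0 0 0.07 0 0 0.9"

```text
time_s: 22.0
eef_pos: [0.5176, 0.0082, 0.1671]
tool_rot: [-2.703, 0.063, -0.014]
ft_force: [0.5, 1.0, -1.3]
width: 0.0327
grip_force: 60.8
```

```bash
cat > fk.py <<'E'
from plan import *
from scipy.optimize import least_squares
Rz=lambda a:R.from_euler('z',a).as_matrix();Ry=lambda a:R.from_euler('y',a).as_matrix()
def fk(j,p,sg):
    a1,off,d1,a2,e,a3,L=p;s4,s6=sg
    A=Rz(j[0]);B=A@Ry(j[1]);C=A@Ry(j[1]+j[2])
    w=A@[a1,off,d1]+B@[0,0,a2]+C@[e,0,a3]
    T=C@Rz(s4*j[3])@Ry(j[4])
    M=T@Rz(s6*j[5]+np.pi/2*K6)
    return w+T@[0,0,L],M
K6=1
D=[(.4004,-.1771,.0296,-.57,.49,2.07,0,.58,.89),(.4032,-.1747,.1004,-.57,.35,2.02,0,.77,.89),(.5332,.0074,.0979,-.12,.46,1.81,0,.88,1.5),(.5745,.0057,.0858,-.11,.52,1.73,0,.89,1.51),(.615,.3053,.0766,.36,.66,1.46,0,1.03,1.7),(.6199,.3129,.1204,.37,.61,1.43,0,1.09,1.7),(.18,-.572,.252,-1.38,.359,1.511,0,1.272,-.115),(.453,.1812,.028,.24,.53,1.96,0,.65,2.12)]
E
python3 - <<'E'
from fk import *
import fk as F
st();s=get_state();D.append(tuple(s["eef_pos"])+tuple(s["joints"]))
json.dump([list(map(float,d)) for d in D],open("D.json","w"))
Mt=R.from_rotvec(s["tool_rot"]).as_matrix();best=None
for s4 in(1,-1):
  for s6 in(1,-1):
    for k in(1,-1,0,2):
      F.K6=k
      f=lambda p:np.concatenate([fk(d[3:],p,(s4,s6))[0]-d[:3] for d in D])
      r=least_squares(f,[0,.07,.35,.5,0,.45,.2]);M=fk(s["joints"],r.x,(s4,s6))[1]
      a=np.degrees((R.from_matrix(M).inv()*R.from_matrix(Mt)).magnitude())
      if best is None or a<best[0]: best=(a,s4,s6,k,r.x,np.abs(r.fun).max())
print(best)
E
```

```text
22.0 [0.5176 0.0082 0.1671] x [ 0.999 -0.046  0.   ] z [ 0.02   0.424 -0.906] F [ 0.5  1.  -1.3] w 0.0327 60.8 j [-0.4   0.4   1.79  0.45  1.15  0.99]
(np.float64(1.0446409494362079e-14), 1, 1, 1, array([-0.00081409,  0.06879103,  0.26814038,  0.60922107,  0.11073492,
        0.43501122,  0.35166844]), np.float64(0.0023548044543465207))
```

The wrist model fits to about 2 mm. Now I'll search for reachable pairs of pick tilt and standing pose.

```bash
cat > ik.py <<'E'
from fk import *
D=json.load(open("D.json"));P0=least_squares(lambda p:np.concatenate([fk(d[3:],p,(1,1))[0]-d[:3] for d in D]),[0,.07,.27,.61,.11,.43,.35]).x
lo=np.array([-2.97,-1.01,.21,-.96,.2,-2.98])+.04;hi=np.array([2.97,2.36,2.38,4.11,2.71,2.98])-.04
Zu=np.array([0,0,1.])
def ik(pos,M,j0):
    def f(j):
        p,m=fk(j,P0,(1,1));return np.r_[(p-pos)*5,(R.from_matrix(m@M.T)).as_rotvec()]
    r=least_squares(f,np.clip(j0,lo+1e-3,hi-1e-3),bounds=(lo,hi),max_nfev=60)
    return r.x if np.abs(r.fun).max()<3e-3 else None
def frame(z,y): 
    y=y/np.linalg.norm(y);return np.column_stack([np.cross(y,z),y,z])
hz=lambda a:np.array([np.cos(np.radians(a)),np.sin(np.radians(a)),0])
def Mpick(alpha,beta,sg): # down-end azimuth alpha
    b=np.radians(beta);return frame(-np.cos(b)*Zu+np.sin(b)*hz(alpha),sg*hz(alpha+90))
def Mplace(psi,beta,sg):
    b=np.radians(beta);return frame(np.cos(b)*hz(psi)-np.sin(b)*Zu,sg*hz(psi-90))
def chk(): # down end in tool frame must agree
    for sg in(1,-1): print((Mpick(30,25,sg).T@hz(30)).round(3),(Mplace(77,25,sg).T@-Zu).round(3),(Mplace(77,25,-sg).T@-Zu).round(3))
J0=[[0,.5,1.8,q4,.9,q6] for q4 in(-.6,0,.8,1.6,2.4,3.2) for q6 in(-1.5,0,1.5)]
E
cat > scan.py <<'E'
from ik import *
chk()
pk=np.array([.58,-.298,0])
z=np.load('top0.npz')['P'];c=z[155:275,512:605].reshape(-1,3);c=c[c[:,2]>.05];print("canopy",np.round(np.nanpercentile(c,[1,99],axis=0),3))
for beta in(20,35,50):
  for psi in range(-120,121,30):
    out=[]
    for sg in(1,-1):
      M=Mplace(psi,beta,sg);pos=pk+[0,0,.047+.012]-.003*M[:,2];w=pos-P0[6]*M[:,2]
      for j0 in J0:
        j0=list(j0);j0[0]=np.arctan2(w[1],w[0])-.1
        j=ik(pos,M,j0)
        if j is not None and not any(o[0]==sg and np.abs(o[1]-j).max()<.1 for o in out): out.append((sg,j))
    for o in out: print(beta,psi,o[0],o[1].round(2))
E
time timeout 500 python3 scan.py
```

```text
[-0.906  0.     0.423] [-0.906  0.     0.423] [0.906 0.    0.423]
[ 0.906 -0.     0.423] [0.906 0.    0.423] [-0.906  0.     0.423]
canopy [[ 0.482 -0.654  0.103]
 [ 0.718 -0.506  0.128]]
20 -60 1 [-0.19  0.95  2.14  4.01  1.19 -1.61]
20 -60 -1 [-0.19  0.95  2.14  4.01  1.19  1.53]
20 0 1 [-1.06  0.97  2.2   2.09  1.23 -1.59]
20 0 -1 [-1.06  0.97  2.2   2.09  1.23  1.55]
20 30 1 [-1.14  0.94  1.83  1.36  1.28 -1.19]
20 30 -1 [-1.14  0.94  1.83  1.36  1.28  1.95]
20 60 1 [-1.05  1.02  1.42  0.95  1.61 -0.98]
20 60 -1 [-1.05  1.02  1.42  0.95  1.61  2.16]
20 90 1 [-0.91  1.15  1.01  0.69  2.01 -0.97]
20 90 -1 [-0.91  1.15  1.01  0.69  2.01  2.17]
20 120 1 [-0.74  1.28  0.67  0.42  2.36 -1.16]
20 120 -1 [-0.74  1.28  0.67  0.42  2.36  1.98]
35 -120 1 [-0.16  0.91  1.41 -0.89  1.39 -2.34]
35 -120 -1 [-0.16  0.91  1.41 -0.89  1.39  0.8 ]
35 -30 1 [-0.63  0.77  2.27  3.03  0.86 -1.56]
35 -30 -1 [-0.63  0.77  2.27  3.03  0.86  1.58]
35 0 1 [-0.97  0.76  2.15  2.02  0.84 -1.31]
35 0 -1 [-0.97  0.76  2.15  2.02  0.84  1.83]
35 30 1 [-1.06  0.79  1.84  1.23  1.05 -0.98]
35 30 -1 [-1.06  0.79  
[... 304 characters left out ...]

50 -120 1 [-0.24  0.8   1.47 -0.72  1.21 -2.48]
50 -120 -1 [-0.24  0.8   1.47 -0.72  1.21  0.66]
50 -30 1 [-0.61  0.59  2.12  2.93  0.28 -1.44]
50 -30 -1 [-0.61  0.59  2.12  2.93  0.28  1.7 ]
50 0 1 [-0.85  0.61  2.04  1.6   0.51 -0.75]
50 0 -1 [-0.85  0.61  2.04  1.6   0.51  2.39]
50 30 1 [-0.95  0.68  1.81  1.    0.87 -0.65]
50 30 -1 [-0.95  0.68  1.81  1.    0.87  2.49]
50 60 1 [-0.92  0.78  1.52  0.68  1.24 -0.75]
50 60 -1 [-0.92  0.78  1.52  0.68  1.24  2.39]
50 90 1 [-0.82  0.88  1.25  0.45  1.57 -0.96]
50 90 -1 [-0.82  0.88  1.25  0.45  1.57  2.18]
50 120 1 [-0.7   0.97  1.03  0.23  1.8  -1.25]
50 120 -1 [-0.7   0.97  1.03  0.23  1.8   1.89]
real	0m29.613s
user	0m30.131s
sys	0m0.153s
```

```bash
cat > scan2.py <<'E'
from ik import *
rs=np.array([.431,.004,.037])
def sols(pos,M):
    out=[];w=pos-P0[6]*M[:,2]
    for j0 in J0:
        j0=list(j0);j0[0]=np.arctan2(w[1],w[0])-.1;j=ik(pos,M,j0)
        if j is not None and not any(np.abs(o-j).max()<.1 for o in out): out.append(j)
    return out
for beta in(35,45):
  for sg in(1,-1):
    for al in(90-4.6,-90-4.6):
      M=Mpick(al,beta,sg);pos=rs-.012*hz(al)-.004*M[:,2]
      for j in sols(pos,M): print("pick",beta,sg,al,pos.round(3),j.round(2))
    for psi in(0,15,30):
      M=Mplace(psi,beta,sg);pos=np.array([.58,-.298,.06])-.003*M[:,2]
      for j in sols(pos,M): print("place",beta,sg,psi,j.round(2))
for yaw in(85.4,-94.6):
  for j in sols(rs+[0,0,.012],ori(yaw).as_matrix()): print("lay",yaw,j.round(2))
st()
E
python3 scan2.py
```

```text
pick 35 1 85.4 [ 0.43 -0.01  0.04] [-0.62  0.62  2.03  0.65  0.95  2.09]
pick 35 1 -94.6 [0.432 0.018 0.04 ] [ 0.32  0.64  1.96 -0.71  0.95  0.94]
place 35 1 0 [-0.97  0.75  2.15  2.01  0.84 -1.31]
place 35 1 15 [-1.04  0.76  2.01  1.57  0.91 -1.11]
place 35 1 30 [-1.06  0.79  1.84  1.23  1.05 -0.97]
pick 35 -1 85.4 [ 0.43 -0.01  0.04] [-0.62  0.62  2.03  0.65  0.95 -1.05]
pick 35 -1 -94.6 [0.432 0.018 0.04 ] [ 0.32  0.64  1.96 -0.71  0.95 -2.2 ]
place 35 -1 0 [-0.97  0.75  2.15  2.01  0.84  1.83]
place 35 -1 15 [-1.04  0.76  2.01  1.57  0.91  2.03]
place 35 -1 30 [-1.06  0.79  1.84  1.23  1.05  2.17]
pick 45 1 85.4 [ 0.43  -0.011  0.04 ] [-0.71  0.71  2.    0.71  1.09  1.97]
pick 45 1 -94.6 [0.432 0.019 0.04 ] [ 0.4   0.73  1.9  -0.78  1.1   1.06]
place 45 1 0 [-0.89  0.65  2.08  1.8   0.6  -0.99]
place 45 1 15 [-0.96  0.67  1.97  1.38  0.74 -0.84]
place 45 1 30 [-0.99  0.71  1.82  1.09  0.92 -0.77]
pick 45 -1 85.4 [ 0.43  -0.011  0.04 ] [-0.71  0.71  2.    0.71  1.09 -1.17]
pick 45 -1 -94.6 [0.432 0.019 0.04 ] [ 0.4   0.73  1.9  -0.78  1.1  -2.08]
place 45 -1 0 [-0.89  0.65  2.08  1.8   0.6   2.15]
place 45 -1 15 [-0.96  0.67  1.97  1.38  0.74  2.3 ]
place 45 -1 30 [-0.99  0.71  1.82  1.09  0.92  2.37]
lay 85.4 [-0.15  0.44  2.07 -0.    0.62 -0.07]
22.0 [0.5176 0.0082 0.1671] x [ 0.999 -0.046  0.   ] z [ 0.02   0.424 -0.906] F [ 0.5  1.  -1.3] w 0.0327 60.8 j [-0.4   0.4   1.79  0.45  1.15  0.99]
```

```bash
python3 -c "
from plan import *
plan([(.5176,.0082,.167,-2.6,0,.9),(.431,.004,.12,85.4,0,.9,30),(.431,.004,.053,85.4,0,.9,30)])"
```

```text
3 [-0.0, 0.0, 0.001, -0.07, -0.0, -0.0, 0.9]
-- [0.5176 0.0082 0.167 ]
5 [-1.0, 0.094, 0.544, 0.0, 0.0, -0.139, 0.9]
4 [-0.057, -0.056, 0.044, 0.0, 0.0, -0.106, 0.9]
-- [0.431 0.004 0.12 ]
3 [0.002, 0.0, 0.837, 0.0, 0.0, 0.0, 0.9]
-- [0.431 0.004 0.053]
```

Request:
move_arm --pt "0 0 0 -0.025 0 0 0.9" --pt "0 0 0 -0.05 0 0 0.9" --pt "0 0 0 -0.07 0 0 0.9" --pt "0 0 0 -0.07 0 0 0.9"

```text
time_s: 22.5
eef_pos: [0.5177, 0.0116, 0.1685]
tool_rot: [3.141, -0.062, 0.005]
ft_force: [0.2, -0.1, -3.1]
width: 0.0328
grip_force: 60.9
```

Request:
move_arm --pt "-0.2 0.02 0.1 0 0 -0.028 0.9" --pt "-0.4 0.04 0.2 0 0 -0.056 0.9" --pt "-0.6 0.06 0.3 0 0 -0.083 0.9" --pt "-0.8 0.08 0.45 0 0 -0.111 0.9" --pt "-1 0.094 0.544 0 0 -0.139 0.9"

```text
time_s: 23.12
eef_pos: [0.4367, 0.0046, 0.1238]
tool_rot: [-2.872, -1.27, -0.003]
ft_force: [-0.3, 0.3, -2.2]
width: 0.032
grip_force: 60.8
```

Request:
move_arm --pt "-0.02 -0.02 0.04 0 0 -0.027 0.9" --pt "-0.057 -0.056 0.044 0 0 -0.054 0.9" --pt "-0.057 -0.056 0.044 0 0 -0.08 0.9" --pt "-0.057 -0.056 0.044 0 0 -0.106 0.9" --pt "-0.057 -0.056 0.044 0 0 -0.106 0.9"

```text
time_s: 23.75
eef_pos: [0.431, 0.0042, 0.1207]
tool_rot: [-2.308, -2.132, -0.003]
ft_force: [-0.5, -0.4, -2.4]
width: 0.0326
grip_force: 60.8
```

```bash
python3 -c "
from plan import *
st();plan([(.431,.004,.053,85.4,0,.9,30)])"; python3 look.py
```

```text
23.75 [0.431  0.0042 0.1207] x [0.079 0.997 0.002] z [ 0.001  0.001 -1.   ] F [-0.5 -0.4 -2.4] w 0.0326 60.8 j [-0.15  0.31  2.01  0.    0.82 -0.07]
3 [-0.004, -0.001, 0.846, 0.0, -0.0, 0.0, 0.9]
-- [0.431 0.004 0.053]
23.75 [0.431  0.0042 0.1207] x [0.079 0.997 0.002] z [ 0.001  0.001 -1.   ] F [-0.5 -0.4 -2.4] w 0.0326 60.8 j [-0.15  0.31  2.01  0.    0.82 -0.07]
side 368 dir [ 0.377  0.853 -0.361] mean-TCP [-0.0033  0.0189 -0.006 ] along [-0.0298  0.02    0.0397] z [0.095  0.1301] y [-0.0248  0.04  ]
top 0
```

Request:
move_arm --pt "0 0 0.3 0 0 0 0.9" --pt "0 0 0.6 0 0 0 0.9" --pt "0 0 0.83 0 0 0 0.9" --pt "0 0 0.86 0 0 0 0.9" --pt "0 0 0.88 0 0 0 0.9"

```text
time_s: 24.48
eef_pos: [0.4313, 0.0042, 0.0504]
tool_rot: [2.306, 2.132, 0.002]
ft_force: [-0.1, 0.2, -1.4]
width: 0.0327
grip_force: 60.8
```

Request:
move_arm --pt "0 0 0.01 0 0 0 0.9" --pt "0 0 0.01 0 0 0 0.9" --pt "0 0 0.01 0 0 0 0.9"

```text
time_s: 24.85
eef_pos: [0.4312, 0.0042, 0.0497]
tool_rot: [2.305, 2.133, 0.002]
ft_force: [0.1, -0.2, -1.9]
width: 0.0327
grip_force: 60.8
```

Request:
move_arm --pt "0 0 0.01 0 0 0 0.9" --pt "0 0 0.01 0 0 0 0.9" --pt "0 0 0.01 0 0 0 0.4" --pt "0 0 0.01 0 0 0 0.2" --pt "0 0 0.01 0 0 0 0.15"

```text
time_s: 25.48
eef_pos: [0.431, 0.0042, 0.0485]
tool_rot: [2.305, 2.133, 0.002]
ft_force: [-0.3, -0.2, -0.6]
width: 0.0724
grip_force: 0.0
```

```bash
cat > toM.py <<'E'
from ik import *
def go(pos,M,cl,steps=50):
    """rows from the measured pose to pos, M (turn and shift together)"""
    s=get_state();p=np.array(s["eef_pos"]);q=R.from_rotvec(s["tool_rot"])
    for _ in range(12):
        d=q.inv().apply(pos-p);r=(q.inv()*R.from_matrix(M)).as_rotvec();a=np.degrees(np.linalg.norm(r))
        if np.linalg.norm(d)<6e-4 and a<.3: break
        k=min(1,.08/max(abs(d).max(),1e-9),50/max(a,1e-9));row=np.round(np.r_[d*k/.08,r*k/2/np.pi],3)
        print(max(int(np.ceil(a*k/10)),1),json.dumps(list(row)+[cl]));p=p+q.apply(row[:3]*.08);q=q*R.from_rotvec(row[3:]*2*np.pi)
E
python3 - <<'E'
from toM import *
st();s=get_state();c=np.array([.4312,.0042,.037]);M=Mpick(-94.6,35,1)
go(c-.012*hz(-94.6)-.004*M[:,2],M,.15)
i,P=cam("top");save(i,"rest.png",(230,220,390,340),5)
E
```

```text
25.48 [0.431  0.0042 0.0485] x [0.077 0.997 0.   ] z [ 0.001  0.    -1.   ] F [-0.3 -0.2 -0.6] w 0.0724 0.0 j [-0.15  0.45  2.07  0.    0.62 -0.07]
4 [0.178, 0.003, 0.103, 0.0, -0.097, 0.0, 0.15]
```

View pics/rest.png

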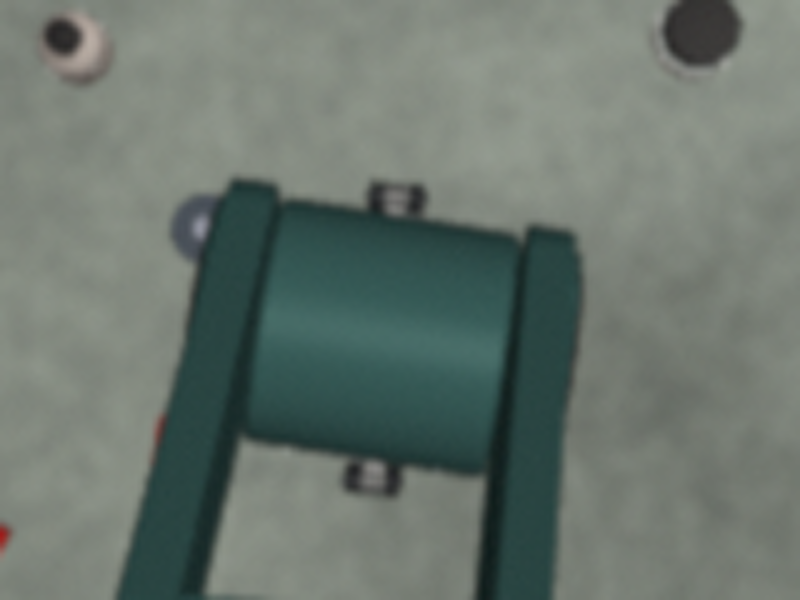

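The top view is blocked by the wrist. I'll tilt in place with the fingers open, then check with the side camera.

Request:
move_arm --pt "0.045 0 -0.02 0 -0.025 0 0.15" --pt "0.09 0 0 0 -0.05 0 0.15" --pt "0.135 0 0.04 0 -0.075 0 0.15" --pt "0.178 0.003 0.103 0 -0.097 0 0.15" --pt "0.178 0.003 0.103 0 -0.097 0 0.15"

```text
time_s: 26.15
eef_pos: [0.4326, 0.0208, 0.0386]
tool_rot: [1.947, 1.813, -0.614]
ft_force: [-1.0, 0.5, -0.6]
width: 0.0722
grip_force: 0.0
```

Run:
```python
from toM import *
st();c=np.array([.4312,.0042,.037]);M=Mpick(-94.6,35,1)
go(c-.012*hz(-94.6)-.004*M[:,2],M,.15)
i,P=cam("side");hsv=cv2.cvtColor(i,cv2.COLOR_RGB2HSV)
m=(hsv[...,0]>12)&(hsv[...,0]<32)&(hsv[...,1]>110)&(np.linalg.norm(P-c,axis=-1)<.06)
q=P[m];print(len(q),np.round(np.percentile(q,[2,98],axis=0),3))
v,u=np.where(m);a,b=int(u.mean()),int(v.mean());save(i,"tilt.png",(a-70,b-60,a+70,b+50),5)
```

```text
26.15 [0.4326 0.0208 0.0386] x [ 0.058  0.818 -0.573] z [-0.042 -0.571 -0.82 ] F [-1.   0.5 -0.6] w 0.0722 0.0 j [ 0.32  0.64  1.96 -0.71  0.94  0.94]
1 [-0.036, -0.001, -0.0, 0.001, -0.0, 0.001, 0.15]
258 [[ 0.412 -0.029  0.019]
 [ 0.447  0.04   0.056]]
```

View pics/tilt.png

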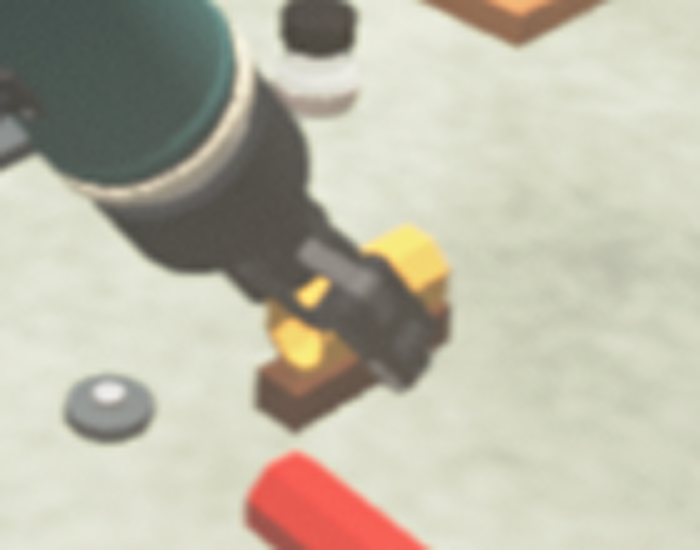

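The sleeve lies on the rest, spanning crop px (300,345) to (415,250), with the tilted fingers straddling it. I'll close and lift.

Request:
move_arm --pt "-0.03 0 0 0 0 0 0.4" --pt "-0.03 0 0 0 0 0 0.8" --pt "-0.03 0 0 0 0 0 0.9" --pt "-0.03 0 0 0 0 0 0.9" --pt "-0.03 0 0 0 0 0 0.9"

```text
time_s: 26.82
eef_pos: [0.4321, 0.0153, 0.0427]
tool_rot: [1.954, 1.805, -0.614]
ft_force: [-0.5, -1.4, 6.6]
width: 0.0333
grip_force: 59.9
```

Run:
```python
from toM import *
st();p=np.array(get_state()["eef_pos"]);M=R.from_rotvec(get_state()["tool_rot"]).as_matrix()
print("b in tool",(M.T@hz(-94.6)).round(3),"lift tool axes",(M.T@Zu).round(3), "off along b",(np.array([.4312,.0042,.037])-p)@hz(-94.6),"z off",.037-p[2])
# path check: raised via-pose, place pose, IK continuity
T=Mplace(15,35,1);S0=p+[0,0,.12];S1=np.array([.50,-.20,.20])
from scipy.spatial.transform import Slerp
sl=Slerp([0,1],R.from_matrix([M,T]));j=get_state()["joints"]
for t in np.linspace(0,1,9):
    jj=ik(S0+(S1-S0)*t,sl(t).as_matrix(),j);print(round(t,2),None if jj is None else jj.round(2));j=j if jj is None else jj
print(np.degrees((R.from_matrix(M).inv()*R.from_matrix(T)).magnitude()))
```

```text
26.82 [0.4321 0.0153 0.0427] x [ 0.065  0.817 -0.573] z [-0.044 -0.572 -0.819] F [-0.5 -1.4  6.6] w 0.0333 59.9 j [ 0.31  0.63  1.96 -0.72  0.94  0.94]
b in tool [-0.819 -0.002  0.573] lift tool axes [-0.573  0.001 -0.819] off along b 0.011141415747612607 z off -0.005705972127755844
0.0 [ 0.31  0.42  1.89 -0.61  1.17  0.73]
0.12 [ 0.16  0.32  1.94 -0.53  1.01  0.71]
0.25 [-0.01  0.23  2.   -0.39  0.85  0.62]
0.38 [-0.21  0.17  2.04 -0.17  0.71  0.44]
0.5 [-0.41  0.14  2.09  0.17  0.61  0.13]
0.62 [-0.62  0.15  2.13  0.58  0.61 -0.24]
0.75 [-0.81  0.2   2.17  0.94  0.68 -0.56]
0.88 [-0.97  0.27  2.21  1.21  0.8  -0.78]
1.0 [-1.09  0.38  2.24  1.41  0.94 -0.93]
109.40154605046067
```

Request:
move_arm --pt "-0.15 0 -0.2 0 0 0 0.9" --pt "-0.35 0 -0.5 0 0 0 0.9" --pt "-0.573 0 -0.819 0 0 0 0.9" --pt "-0.573 0 -0.819 0 0 0 0.9"

```text
time_s: 27.32
eef_pos: [0.4333, 0.0166, 0.123]
tool_rot: [1.955, 1.805, -0.607]
ft_force: [0.2, 0.1, -2.3]
width: 0.0332
grip_force: 60.1
```

Request:
move_arm --pt "-0.15 0 -0.2 0 0 0 0.9" --pt "-0.4 0 -0.5 0 0 0 0.9" --pt "-0.5 0 -0.7 0 0 0 0.9" --pt "-0.5 0 -0.7 0 0 0 0.9"

```text
time_s: 27.82
eef_pos: [0.4324, 0.0157, 0.1902]
tool_rot: [1.955, 1.807, -0.61]
ft_force: [-1.5, -0.5, -2.5]
width: 0.0328
grip_force: 60.1
```

```bash
python3 - <<'E'
from toM import *
st();c=np.array([.4312,.0042,.037]);M=np.array(Mpick(-94.6,35,1));print("sleeve middle in tool",(M.T@(c-[.4321,.0153,.0427])).round(4))
go(np.array([.50,-.20,.20]),Mplace(15,35,1),.9)
E
python3 look.py
```

```text
27.82 [0.4324 0.0157 0.1902] x [ 0.065  0.818 -0.571] z [-0.042 -0.569 -0.821] F [-1.5 -0.5 -2.5] w 0.0328 60.1 j [ 0.31  0.37  1.87 -0.6   1.22  0.69]
sleeve middle in tool [-0.0059 -0.      0.0111]
5 [-1.0, 0.474, 0.63, -0.017, 0.096, 0.095, 0.9]
5 [-0.783, 1.0, 0.142, -0.017, 0.097, 0.096, 0.9]
2 [-0.02, 0.277, -0.003, -0.003, 0.021, 0.021, 0.9]
27.82 [0.4324 0.0157 0.1902] x [ 0.065  0.818 -0.571] z [-0.042 -0.569 -0.821] F [-1.5 -0.5 -2.5] w 0.0328 60.1 j [ 0.31  0.37  1.87 -0.6   1.22  0.69]
side 331 dir [ 0.252  0.966 -0.063] mean-TCP [-0.0057  0.0024 -0.0034] along [-0.0486  0.0146  0.0327] z [0.1702 0.2147] y [-0.029  0.045]
top 543 dir [0.083 0.978 0.191] mean-TCP [-0.0002 -0.012   0.0091] along [-0.0442 -0.0103  0.0301] z [0.1889 0.2384] y [-0.0303  0.0366]
```

Request:
move_arm --pt "-0.2 0.095 0.126 -0.0035 0.019 0.019 0.9" --pt "-0.4 0.19 0.25 -0.007 0.038 0.038 0.9" --pt "-0.6 0.284 0.378 -0.01 0.058 0.057 0.9" --pt "-0.8 0.38 0.504 -0.014 0.077 0.076 0.9" --pt "-1 0.474 0.63 -0.017 0.096 0.095 0.9"

```text
time_s: 28.55
eef_pos: [0.4616, -0.0822, 0.1939]
tool_rot: [2.607, 1.352, 0.292]
ft_force: [-0.6, 0.5, -3.5]
width: 0.033
grip_force: 59.9
```

Request:
move_arm --pt "-0.157 0.2 0.03 -0.0035 0.019 0.019 0.9" --pt "-0.313 0.4 0.057 -0.007 0.039 0.038 0.9" --pt "-0.47 0.6 0.085 -0.01 0.058 0.058 0.9" --pt "-0.626 0.8 0.114 -0.014 0.078 0.077 0.9" --pt "-0.783 1 0.142 -0.017 0.097 0.096 0.9"

```text
time_s: 29.18
eef_pos: [0.4922, -0.1801, 0.1983]
tool_rot: [-2.766, -0.552, -1.234]
ft_force: [-0.3, 1.9, -3.5]
width: 0.033
grip_force: 60.0
```

Run:
```python
from toM import *
st();go(np.array([.50,-.20,.20]),Mplace(15,35,1),.9)
```

```text
29.18 [ 0.4922 -0.1801  0.1983] x [0.615 0.296 0.731] z [ 0.708  0.201 -0.677] F [-0.3  1.9 -3.5] w 0.033 60.0 j [-1.    0.29  2.22  1.26  0.83 -0.82]
2 [0.002, 0.268, 0.005, -0.003, 0.021, 0.02, 0.9]
```

Request:
move_arm --pt "0 0.13 0 -0.0015 0.01 0.01 0.9" --pt "0 0.268 0 -0.003 0.021 0.02 0.9" --pt "0 0.268 0 -0.003 0.021 0.02 0.9" --pt "0 0.268 0 -0.003 0.021 0.02 0.9"

```text
time_s: 29.68
eef_pos: [0.5, -0.1981, 0.2005]
tool_rot: [-2.663, -0.362, -1.379]
ft_force: [-0.3, 1.2, -1.4]
width: 0.0332
grip_force: 60.0
```

Run:
```python
from toM import *
z=np.load("top0.npz");P=z["P"];g=cv2.medianBlur(np.nan_to_num(P[...,2]).astype(np.float32),3)
m=np.zeros(g.shape,bool);m[205:245,416:450]=1
q=P[m&(g<.0155)&(g>.004)];q=q[(abs(q[:,0]-.58)<.03)&(abs(q[:,1]+.298)<.03)];print("pocket lo",len(q),np.percentile(q,[3,50,97],axis=0).round(4)[:,:2])
top=P[160:255,400:465].reshape(-1,3);top=top[(top[:,2]>.015)&(top[:,2]<.026)&(abs(top[:,0]-.62)<.1)];r=cv2.minAreaRect((top[:,:2]*1000).astype(np.float32));print("block top",r)
st();p=np.array(get_state()["eef_pos"]);M=R.from_rotvec(get_state()["tool_rot"]).as_matrix();c=p+M@[-.0059,0,.0111];print("sleeve mid",c.round(4),"axis",(M@[-.819,0,.573]).round(3))
i,P=cam("side");hsv=cv2.cvtColor(i,cv2.COLOR_RGB2HSV)
m=(hsv[...,0]>12)&(hsv[...,0]<32)&(hsv[...,1]>110)&(np.linalg.norm(P-c,axis=-1)<.06)
q=P[m];print(len(q),np.round(np.percentile(q,[2,98],axis=0),3))
v,u=np.where(m);a,b=int(u.mean()),int(v.mean());save(i,"up.png",(max(a-70,0),max(b-55,0),a+70,b+55),5)
```

```text
pocket lo 294 [[ 0.561  -0.3194]
 [ 0.5806 -0.3002]
 [ 0.6002 -0.2805]]
block top ((619.8541259765625, -300.4573669433594), (87.21341705322266, 166.70777893066406), 86.12973022460938)
29.68 [ 0.5    -0.1981  0.2005] x [0.556 0.156 0.817] z [ 0.788  0.215 -0.577] F [-0.3  1.2 -1.4] w 0.0332 60.0 j [-1.08  0.38  2.24  1.4   0.94 -0.92]
sleeve mid [ 0.5055 -0.1967  0.1892] axis [-0.004 -0.004 -1.   ]
290 [[ 0.485 -0.211  0.157]
 [ 0.518 -0.177  0.224]]
```

View pics/up.png

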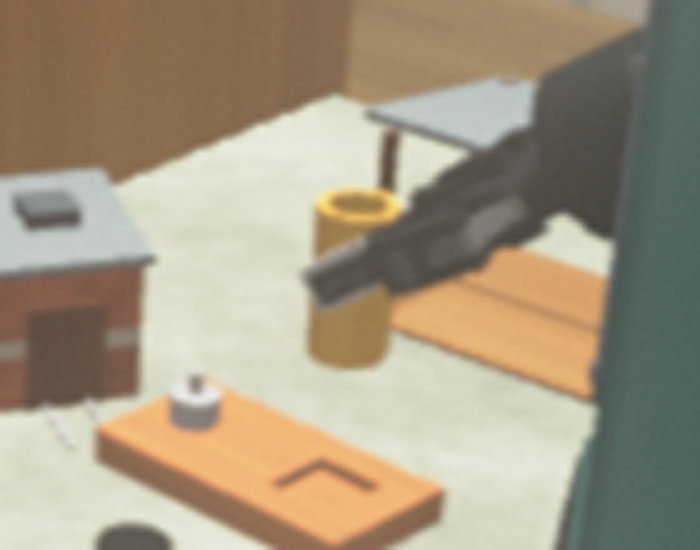

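The sleeve hangs upright at crop px (355,280), and the empty pocket is at (325,475). I'll move it over the pocket and check the alignment with both cameras.

Run:
```python
from toM import *
go(np.array([.5755,-.3006,.15]),Mplace(15,35,1),.9)
```

```text
1 [-0.134, 1.0, 0.561, -0.0, 0.0, 0.001, 0.9]
1 [-0.062, 0.483, 0.271, -0.001, 0.001, 0.0, 0.9]
```

Request:
move_arm --pt "-0.045 0.33 0.19 0 0 0 0.9" --pt "-0.09 0.67 0.38 0 0 0 0.9" --pt "-0.134 1 0.561 0 0 0.001 0.9" --pt "-0.134 1 0.561 0 0 0.001 0.9"

```text
time_s: 30.22
eef_pos: [0.5526, -0.2693, 0.1671]
tool_rot: [-2.663, -0.356, -1.382]
ft_force: [-0.2, -1.0, -1.7]
width: 0.0333
grip_force: 60.0
```

Request:
move_arm --pt "-0.03 0.25 0.14 0 0 0 0.9" --pt "-0.062 0.483 0.271 -0.001 0.001 0 0.9" --pt "-0.062 0.483 0.271 -0.001 0.001 0 0.9" --pt "-0.062 0.483 0.271 -0.001 0.001 0 0.9"

```text
time_s: 30.72
eef_pos: [0.5753, -0.3004, 0.1505]
tool_rot: [-2.661, -0.349, -1.392]
ft_force: [-0.8, 0.1, -1.8]
width: 0.033
grip_force: 60.0
```

```bash
cat > al.py <<'E'
from toM import *
st();p=np.array(get_state()["eef_pos"]);M=R.from_rotvec(get_state()["tool_rot"]).as_matrix();c=p+M@[-.0059,0,.0111];print("model mid",c.round(4),"axis",(M@[-.819,0,.573]).round(3))
for n in("side","top"):
    i,P=cam(n);hsv=cv2.cvtColor(i,cv2.COLOR_RGB2HSV)
    m=(hsv[...,0]>17)&(hsv[...,0]<32)&(hsv[...,1]>110)&(np.linalg.norm((P-c)[...,:2],axis=-1)<.03)&(abs(P[...,2]-c[2])<.05)&(P[...,2]>.03)
    q=P[m];print(n,len(q))
    if len(q)<20: continue
    print(np.round(np.percentile(q,[2,50,98],axis=0),4).tolist())
    t=np.percentile(q[:,2],98)
    for lo,h in((-.08,-.045),(-.045,-.02),(-.02,-.008),(-.008,.004)):
        k=q[(q[:,2]>t+lo)&(q[:,2]<t+h)]
        if len(k)>15: # vertical cylinder r=17.5 fit
            r=least_squares(lambda o:np.hypot(k[:,0]-o[0],k[:,1]-o[1])-.0175,c[:2],loss="soft_l1",f_scale=.002);print("  z",round(t+lo,3),len(k),"fit",r.x.round(4),"mid",((k.max(0)+k.min(0))/2).round(4)[:2])
    if len(sys.argv)>1 and n==sys.argv[1]:
        v,u=np.where(m);a,b=int(u.mean()),int(v.mean());save(i,sys.argv[2],(max(a-55,0),max(b-45,0),a+55,b+45),6)
E
python3 al.py
```

```text
30.73 [ 0.5753 -0.3004  0.1505] x [0.551 0.148 0.821] z [ 0.794  0.21  -0.57 ] F [-0.8  0.1 -1.8] w 0.033 60.0 j [-1.04  0.58  2.    1.42  0.93 -0.88]
model mid [ 0.5809 -0.2989  0.1394] axis [ 0.004 -0.001 -1.   ]
side 218
[[0.562, -0.3139, 0.1071], [0.5723, -0.2892, 0.1311], [0.594, -0.2789, 0.1743]]
  z 0.094 103 fit [ 0.581  -0.2993] mid [ 0.5732 -0.2939]
  z 0.129 16 fit [ 0.5813 -0.2969] mid [ 0.5664 -0.2919]
  z 0.154 20 fit [ 0.578  -0.2986] mid [ 0.5831 -0.2982]
  z 0.166 79 fit [ 0.5799 -0.2971] mid [ 0.578 -0.301]
top 207
[[0.5643, -0.3151, 0.111], [0.5841, -0.3062, 0.1656], [0.5966, -0.2823, 0.1762]]
  z 0.096 29 fit [ 0.5786 -0.2958] mid [ 0.5851 -0.3081]
  z 0.131 47 fit [ 0.5789 -0.2955] mid [ 0.58   -0.3019]
  z 0.156 37 fit [ 0.5785 -0.2972] mid [ 0.5787 -0.3001]
  z 0.168 94 fit [ 0.5803 -0.2987] mid [ 0.5806 -0.2982]
```

It is aligned within about 1 mm: the sleeve is at (0.5805, -0.2985) and the pocket at (0.580, -0.299). I'll lower it in.

Request:
move_arm --pt "-0.2 0 0.14 0 0 0 0.9" --pt "-0.41 0 0.285 0 0 0 0.9" --pt "-0.61 0 0.425 0 0 0 0.9" --pt "-0.78 0 0.542 0 0 0 0.9" --pt "-0.78 0 0.542 0 0 0 0.9"

```text
time_s: 31.45
eef_pos: [0.5753, -0.301, 0.0738]
tool_rot: [-2.661, -0.346, -1.391]
ft_force: [0.0, -0.3, -1.5]
width: 0.0328
grip_force: 60.2
```

```bash
python3 al.py
```

```text
31.45 [ 0.5753 -0.301   0.0738] x [0.552 0.146 0.821] z [ 0.794  0.21  -0.571] F [ 0.  -0.3 -1.5] w 0.0328 60.2 j [-1.05  0.74  2.01  1.55  0.91 -1.09]
model mid [ 0.5808 -0.2995  0.0626] axis [ 0.003  0.    -1.   ]
side 184
[[0.562, -0.3129, 0.0315], [0.5731, -0.2895, 0.0591], [0.5942, -0.2804, 0.098]]
  z 0.018 84 fit [ 0.5804 -0.2997] mid [ 0.5726 -0.2908]
  z 0.078 20 fit [ 0.5773 -0.2993] mid [ 0.5851 -0.2972]
  z 0.09 70 fit [ 0.5788 -0.2969] mid [ 0.5785 -0.2967]
top 174
[[0.5644, -0.3158, 0.0376], [0.5847, -0.3061, 0.0901], [0.5963, -0.2832, 0.1003]]
  z 0.02 22 fit [ 0.5796 -0.2961] mid [ 0.5848 -0.3072]
  z 0.055 43 fit [ 0.5784 -0.2966] mid [ 0.5803 -0.3022]
  z 0.08 29 fit [ 0.5807 -0.2972] mid [ 0.5801 -0.298 ]
  z 0.092 80 fit [ 0.5811 -0.2997] mid [ 0.5813 -0.2994]
```

Request:
move_arm --pt "-0.05 0 0.035 0 0 0 0.9" --pt "-0.1 0 0.07 0 0 0 0.9" --pt "-0.14 0 0.097 0 0 0 0.9" --pt "-0.14 0 0.097 0 0 0 0.9"

```text
time_s: 32.05
eef_pos: [0.5757, -0.3015, 0.0605]
tool_rot: [-2.661, -0.348, -1.392]
ft_force: [-0.2, 0.6, -2.1]
width: 0.033
grip_force: 60.2
```

Request:
move_arm --pt "-0.01 0 0.007 0 0 0 0.9" --pt "-0.015 0 0.01 0 0 0 0.9" --pt "-0.015 0 0.01 0 0 0 0.9"

```text
time_s: 32.42
eef_pos: [0.5758, -0.3016, 0.0596]
tool_rot: [-2.661, -0.349, -1.393]
ft_force: [0.3, 1.2, -2.3]
width: 0.0328
grip_force: 60.2
```

Request:
move_arm --pt "-0.01 0 0.007 0 0 0 0.9" --pt "-0.015 0 0.01 0 0 0 0.9" --pt "-0.015 0 0.01 0 0 0 0.9"

```text
time_s: 32.8
eef_pos: [0.576, -0.3016, 0.0592]
tool_rot: [-2.66, -0.348, -1.396]
ft_force: [-3.0, 1.4, 5.7]
width: 0.033
grip_force: 61.1
```

Request:
move_arm --pt "-0.005 0 0.003 0 0 0 0.9" --pt "-0.01 0 0.007 0 0 0 0.9" --pt "-0.01 0 0.007 0 0 0 0.9"

```text
time_s: 33.17
eef_pos: [0.5762, -0.3016, 0.0591]
tool_rot: [-2.658, -0.348, -1.398]
ft_force: [-5.9, 1.4, 10.8]
width: 0.0328
grip_force: 61.7
```

There is floor contact at bottom z of about 0.013, so it is inside the pocket. I'll ease off, open, and back away along the tool axis.

Request:
move_arm --pt "0.008 0 -0.005 0 0 0 0.9" --pt "0.008 0 -0.005 0 0 0 0.6" --pt "0.008 0 -0.005 0 0 0 0.3" --pt "0.008 0 -0.005 0 0 0 0.3" --pt "0.008 0 -0.005 0 0 0 0.3"

```text
time_s: 33.8
eef_pos: [0.5759, -0.3021, 0.0577]
tool_rot: [-2.662, -0.348, -1.393]
ft_force: [0.2, -0.2, 0.0]
width: 0.0597
grip_force: 0.0
```

Request:
move_arm --pt "0 0 -0.15 0 0 0 0.3" --pt "0 0 -0.4 0 0 0 0.3" --pt "0 0 -0.7 0 0 0 0.3" --pt "0 0 -1 0 0 0 0.3" --pt "0 0 -1 0 0 0 0.3"

```text
time_s: 34.42
eef_pos: [0.5113, -0.3197, 0.1045]
tool_rot: [-2.664, -0.347, -1.395]
ft_force: [0.7, 0.1, 0.2]
width: 0.06
grip_force: 0.0
```

Request:
move_arm --pt "0 0 -0.3 0 0 0 0.3" --pt "0 0 -0.7 0 0 0 0.3" --pt "0.3 0 -1 0 0 0 0.3" --pt "0.3 0 -1 0 0 0 0.3"

```text
time_s: 34.92
eef_pos: [0.4621, -0.3326, 0.1704]
tool_rot: [-2.664, -0.35, -1.396]
ft_force: [-0.2, 0.2, -0.7]
width: 0.0598
grip_force: 0.0
```

Run:
```python
from toM import *
st();i,P=cam("top");save(i,"end.png",(140,130,480,370),2.3)
i,P=cam("side");hsv=cv2.cvtColor(i,cv2.COLOR_RGB2HSV);c=np.array([.58,-.299,.047])
m=(hsv[...,0]>17)&(hsv[...,0]<32)&(hsv[...,1]>110)&(np.linalg.norm((P-c)[...,:2],axis=-1)<.03)&(P[...,2]>.025)
print(m.sum(),np.percentile(P[m],[2,98],axis=0).round(3))
```

```text
34.92 [ 0.4621 -0.3326  0.1704] x [0.549 0.151 0.822] z [ 0.796  0.206 -0.57 ] F [-0.2  0.2 -0.7] w 0.0598 0.0 j [-1.3   0.52  2.06  1.23  1.06 -0.92]
285 [[ 0.563 -0.315  0.027]
 [ 0.594 -0.28   0.083]]
```

View pics/end.png

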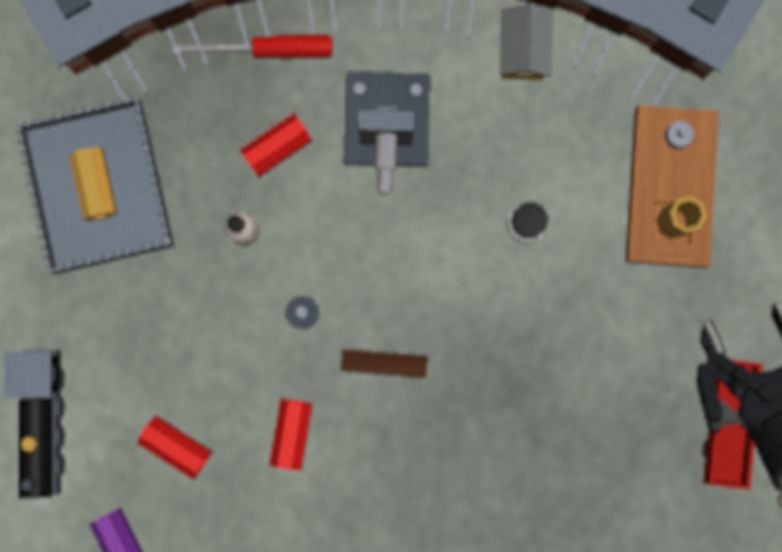

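The undersize sleeve lies in the tray at crop px (93,183), and the good one stands upright in the pocket at (687,215) with its top at about 0.083. Everything else is where it was, and the robot is clear of it all.

```bash
python3 -c "
from rig import hand_in; print(hand_in())"
```

```text
the job is handed in; nothing more can be done
None
```

Job handed in: the good sleeve, which started on the left in the top view, stands upright in the block's pocket after sliding fully home. The undersize one, from the right, was pushed to the shoulder and lies in the grey tray. Nothing else appears to have moved.

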